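Ready the blood analyser for its run

ROBOT

A 6-joint arm with a two-finger parallel gripper is mounted at the origin on the work surface. World frame = base frame: x ahead of the robot, y to its left, z up, the work surface at z = 0. Lengths are in m, angles in rad, forces in N, time in s.
With the tool pointing down it reaches from about 0.35 to 0.975 m from the base axis. Payload 7.1 kg.
Tool frame: the origin (TCP) lies midway between the tips of the shut fingers; the grasp point (between the pads) lies 19 mm behind it; x points along the fingers, z is the direction in which the jaws open and shut, and the axes are right-handed (so a half turn about x gives the same grasp; the last joint's range is limited). The gripper opens to 88 mm and grips with 3 to 60 N. Pads are 20 mm wide; open, the fingers measure 115 mm over their backs; the gripper's body (75 mm by 178 mm) begins 61 mm behind the grasp point.
Start: joints at [-1.156, 0.423, 1.63, -0, 1.089, -0.019], TCP at [0.263, -0.567, 0.223] pointing down, gripper open.
Joint ranges: [-3, 3], [-0.9, 2.11], [0.09, 2.58], [-1.31, 4.45], [0.11, 2.69], [-2.54, 2.54]. Speed limits (rad/s): [2.39, 2.39, 3.01, 3.14, 3.14, 3.14].

INTERFACE

Orientations are given as a rotation vector (axis times angle).
In Python, from station import arm, viewer, workorder, nets gives the robot as it stands.
- The arm moves only by the tool carry_out, never from a script. Its argument "targets" is a list of rows, each an object with "translation": the shift along the tool's x, y, z in m, a list of three; "angular": the turn, a rotation vector about the tool's x, y, z in rad, a list of three; "claw": the closure, from -1 (fully open) to 1 (shut). A call has 1 to 20 rows; each row shifts and turns the commanded pose from where the row before left it, along the tool's axes as they then stand; what a row does not reach is not made up. A row lasts 1/10 s, in which the tool goes at most 50 mm and 8.59 degrees, less where a joint would pass 70% of its speed; a pose out of reach is approached as far as the arm can. A call is refused whole if a number of a shift passes 0.05 or a number of a turn 0.15, either way. A call with a gripper value outside its range is refused whole. The fingers move at their own pace and stop on an object; "newtons" is the grip in N (left out, the last holds). Time passes only in rows, so rows that do not move let the fingers close. It gives the time, the measured TCP pose, the force and the opening at its end, in the units of the state.
- arm.state(): the state, without advancing time (a new reading comes with each control period).
- viewer.grab_frame(name): name is "scene" or "side" or "wrist"; returns the picture (420x560x3 uint8, red, green, blue); there is no depth.
- viewer.camera_params(name): a dict with "vfov" (degrees; the focal length in pixels is half the picture's height over the tangent of half this angle, whatever the lens; pixels are square), "cx", "cy" (the principal point, pixels), "T" (4x4, takes a point from camera to world coordinates). Camera axes: x right, y down, z forward; pixel columns grow to the right and rows downward; lengths in m; the calibration is good to about 2 mm. The wrist camera is an equidistant fisheye: a pixel r from the principal point sees the ray r / f radians off the axis. A picture is of the moment at which its call begins: read the wrist's pose just before it. camera_params takes no time and is no camera call; for the wrist camera it gives the pose at the moment of the call.
- workorder.finish_job(): hands the job in, once; it reports no verdict.
Trained networks look in the newest picture that a camera, given by its name, has taken for a name from the list of things; names that differ only in an ending like _2 or _b are one class to them, and where a whole thing is asked for, a point or a joint stands for the part that bears it (a point fixed in the world has none). Each returns a list of dicts, best first, with "p" (0 to 1); they miss things now and then, are a little off and sometimes report something else, mostly with a low value. They report only what shows in the picture. A call takes as long as a camera call. They do not tell look-alikes from the thing itself.
- nets.spot_in(camera, target): "bbox" ([centre column, centre row, width, height] in pixels, round what is visible of it).
The state is a dict: "clock": time; "joint_positions": joint angles; "qvel": joint speeds; "effort": joint torques, N m; "position": TCP position; "ee_rot": TCP orientation; "ft_force": force on the tool from outside, world axes, zero at the start; "wrist_torque": the same for the moment, N m; "grip_width": opening from 0.0 (shut) to 1.0 (fully open).
Only numpy, scipy, OpenCV 4.12 (cv2) and the standard library are available. Lean on these libraries where they do the work, as an engineer would, in place of code of your own. Each camera call takes 0.05 s, during which the arm holds its last target.

TASK

Get the blood analyser ready for its run: stand every fallen reagent bottle upright on the bench with its side up against the front panel of the low reagent module, and slide both tube racks along the bench, without lifting or tipping them, into the loader's bay until each sits squarely against the stop at the back. When all of that is in place, press the loader's start key fully down and let go. Leave everything else on the bench where it is.

Things in the scene. Friction and masses are not known exactly. Their poses are not given: they have to be found in the camera images.
- bottle0: square white reagent bottle, flat sides: body 80 x 80 x 113 mm tall, shoulder to 133, neck 34 mm across, round cap 40 mm across from 140 to 170 mm above the foot; 0.42 kg, centre of mass about 60 mm up. Origin: centre of the foot; z runs foot to cap. Starts lying on a side, foot 30 to 70 mm from the module's panel, cap away from it. Three or four of the four, all alike, are present (absent: None).
- bottle1: square white reagent bottle, flat sides: body 80 x 80 x 113 mm tall, shoulder to 133, neck 34 mm across, round cap 40 mm across from 140 to 170 mm above the foot; 0.42 kg, centre of mass about 60 mm up. Origin: centre of the foot; z runs foot to cap. Starts lying on a side, foot 30 to 70 mm from the module's panel, cap away from it. Three or four of the four, all alike, are present (absent: None).
- bottle2: square white reagent bottle, flat sides: body 80 x 80 x 113 mm tall, shoulder to 133, neck 34 mm across, round cap 40 mm across from 140 to 170 mm above the foot; 0.42 kg, centre of mass about 60 mm up. Origin: centre of the foot; z runs foot to cap. Starts lying on a side, foot 30 to 70 mm from the module's panel, cap away from it. Three or four of the four, all alike, are present (absent: None).
- bottle3: square white reagent bottle, flat sides: body 80 x 80 x 113 mm tall, shoulder to 133, neck 34 mm across, round cap 40 mm across from 140 to 170 mm above the foot; 0.42 kg, centre of mass about 60 mm up. Origin: centre of the foot; z runs foot to cap. Starts lying on a side, foot 30 to 70 mm from the module's panel, cap away from it. Three or four of the four, all alike, are present (absent: None).
- rack0: dark grey tube rack 130 mm long (x) x 80 wide (y) x 45 tall, with capped tubes fixed in it that reach 75 mm; 0.45 kg. Origin: centre of its underside, z up. Starts on the bench on the robot's side of the loader's bay, roughly in line with it. The two are alike; either may go on either side of the bay.
- rack1: dark grey tube rack 130 mm long (x) x 80 wide (y) x 45 tall, with capped tubes fixed in it that reach 75 mm; 0.45 kg. Origin: centre of its underside, z up. Starts on the bench on the robot's side of the loader's bay, roughly in line with it. The two are alike; either may go on either side of the bay.
- module: reagent module, fixed: low cream cabinet 500 mm long (y), 130 deep, 100 tall. Origin: on the bench at the foot of the middle of its flat upright front panel, which faces the robot; x points into the cabinet, away from the robot, so the panel is the plane x = 0, y from -250 to 250 mm.
- loader: sample loader, fixed. Its bay, bare bench open to the robot, is 240 mm wide (y -120 to 120) and 100 deep (x -100 to 0) between a guide 40 mm tall on the left (+y) and the key console 55 tall on the right; the stop at its back, 85 tall, is the plane x = 0. Origin: on the bench, middle of the stop; x points away from the robot. Both racks fit side by side, long side along x, home at x = -65.
- start_top (a point): the start key: top centre of a round grey push key 32 mm in diameter on the console at the right of the loader's bay, 77 mm above the bench. It is pressed straight down; spring return, 5 N takes it fully down.
- start (a joint): travel of the start key in m: 0 released, 0.006 fully pressed
- slide_box: grey slide box 50 x 100 x 30 mm, a bystander to be left alone; origin at the centre of its underside
- beaker: glass beaker 72 mm in diameter, 95 mm tall, a bystander to be left alone; origin at the centre of its underside
- wash_bottle: small round white bottle 60 mm in diameter, 150 mm tall, standing, a bystander to be left alone; origin at the centre of its underside
- tip_box: clear pipette tip box with grey lid 124 x 89 x 59 mm, a bystander to be left alone; origin at the centre of its underside
- label_roll: roll of labels 68 mm in diameter, 40 mm tall, a bystander to be left alone; origin at the centre of its underside
Mind the look-alikes: they are no part of the job. What is shaped like the rack0 but orange or red is not meant.

How it is judged:
By the outcome, as a careful person would: the job done as asked, in the order asked, and still so for the second after the job is handed in, with the robot touching nothing.
Of bottle0, bottle1, bottle2, bottle3 only 3 to 4 are there at a start; the rules pass over those that are not, and their reading is None.
At some moment in a run one of bottle0, bottle1, bottle2, bottle3, rack0, rack1 may be knocked a few centimetres aside while the robot is not near it.
Once in a run the grip may slacken for a moment while it holds something.
It also fails if it takes over 208 s, if anything falls off the work surface, if the arm or the gripper's body presses on something with over 40 N, if the wrist force passes 120 N, or if a joint passes its speed limit or range.

## Working session

There is one attempt and no reset: what is moved stays moved. The work goes in short steps, Python scripts to look and compute and a tool call to move; the robot and the scene stay as the last step left them, time stands still between calls to the robot, and variables do not carry over. Pictures are saved under pics/ and viewed, and the job is handed in when it is done.

Besides the shell and the picture viewer there is one more tool, called after "Call:" as name([rows], argument=value, ...), one row to a line, values as JSON. carry_out: Moves the arm, as the interface text tells. Its arguments: {"type":"object","properties":{"targets":{"type":"array","items":{"type":"object","properties":{"translation":{"type":"array","items":{"type":"number"}},"angular":{"type":"array","items":{"type":"number"}},"claw":{"type":"number"}}}},"newtons":{"type":"number"}},"required":["targets"]}

```bash
ls; mkdir -p pics; python3 - <<'E'
from station import arm, viewer, workorder, nets
import cv2
print(arm.state())
for n in ["scene","side","wrist"]:
    p=viewer.camera_params(n); print(n,p)
    f=viewer.grab_frame(n); cv2.imwrite(f"pics/{n}0.png",f[:,:,::-1])
E
```

```text
pics
{'clock': 0.0, 'joint_positions': array([-1.15600298e+00,  4.23825600e-01,  1.63072655e+00, -2.37355097e-05,
        1.08856340e+00, -1.90188562e-02]), 'qvel': array([ 0.00111775, -0.00087728,  0.00086395,  0.00032413, -0.00056479,
        0.00077593]), 'effort': array([ 8.07750203e-04, -5.44637740e+01, -2.73663586e+01,  6.43372955e-02,
        2.28319725e-02, -1.43886637e-04]), 'position': array([ 0.26248543, -0.56658218,  0.22189684]), 'ee_rot': array([ 0.88483262,  1.38505927, -0.88347502]), 'ft_force': array([ 0.30854391, -0.30970011, -0.17696998]), 'wrist_torque': array([ 0.06897915, -0.0246251 , -0.01834718]), 'grip_width': 1.001220567524176}
scene {'vfov': 52.50101753145307, 'cx': 279.6699866027844, 'cy': 214.55242374565756, 'T': array([[ 0.77433876,  0.51156336, -0.37242772,  0.96257862],
       [ 0.63275937, -0.62961124,  0.45078295, -0.58170692],
       [-0.00388063, -0.58471584, -0.8112289 ,  1.19025827],
       [ 0.        ,  0.        ,  0.        ,  1.        ]])}
side {'vfov': 47.656739586408754, 'cx': 283.6267155110424, 'cy': 216.89883794005934, 'T': array([[ 0.8118156 , -0.37433089,  0.44814264, -0.37960062],
       [-0.58389639, -0.51447456,  0.62799755, -1.08623425],
       [-0.00452089, -0.77148708, -0.63622893,  1.23657154],
       [ 0.        ,  0.        ,  0.        ,  1.        ]])}
wrist {'vfov': 65.70646984690485, 'cx': 277.9967792375386, 'cy': 209.01477898844723, 'T': array([[ 4.19787779e-01, -8.66608373e-01, -2.69755718e-01,
         3.36923511e-01],
       [-9.07622017e-01, -4.01048354e-01, -1.24026173e-01,
        -5.32652953e-01],
       [-7.02966407e-04,  2.96900901e-01, -9.54908038e-01,
         3.84294349e-01],
       [ 0.00000000e+00,  0.00000000e+00,  0.00000000e+00,
         1.00000000e+00]])}
```

View pics/scene0.png

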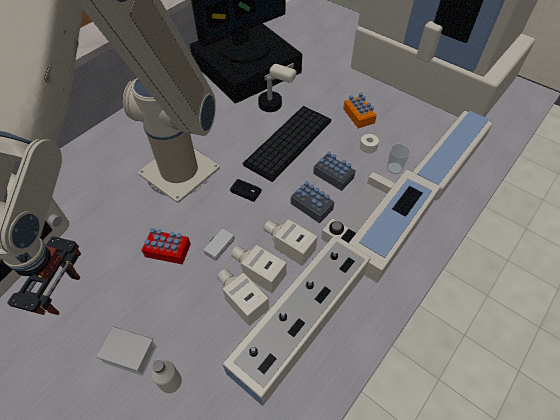

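View pics/side0.png

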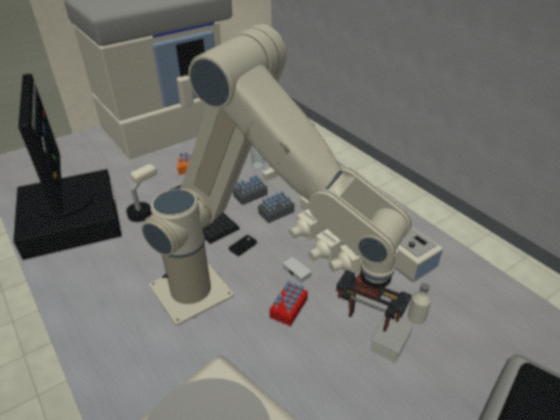

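View pics/wrist0.png

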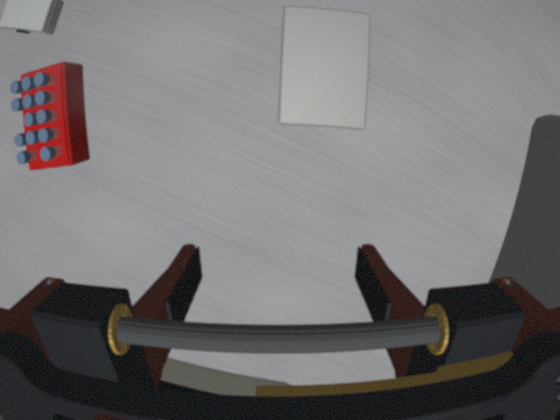

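```bash
cat > h.py <<'E'
import numpy as np, cv2
from scipy.spatial.transform import Rotation as R
from station import arm, viewer, workorder, nets
def ray(n,uv,P=None):
    P=P or viewer.camera_params(n); f=210/np.tan(np.radians(P['vfov']/2))
    d=np.array([uv[0]-P['cx'],uv[1]-P['cy']],float)
    if n=='wrist':
        r=np.hypot(*d); th=r/f; v=np.array([*(d/max(r,1e-9)*np.sin(th)),np.cos(th)])
    else: v=np.array([*(d/f),1])
    T=P['T']; return T[:3,3],T[:3,:3]@v
def pix(n,uv,z,P=None):
    o,v=ray(n,uv,P); return (o+v*(z-o[2])/v[2])[:2]
def proj(n,p,P=None):
    P=P or viewer.camera_params(n); f=210/np.tan(np.radians(P['vfov']/2)); T=P['T']
    c=T[:3,:3].T@(np.asarray(p)-T[:3,3])
    if n=='wrist':
        r=np.hypot(c[0],c[1]); th=np.arctan2(r,c[2]); return np.array([P['cx'],P['cy']])+c[:2]/r*th*f
    return np.array([P['cx'],P['cy']])+f*c[:2]/c[2]
def snap(n,name):
    f=viewer.grab_frame(n)[:,:,::-1].copy(); cv2.imwrite(f"pics/{name}.png",f); return f
def crop(name,x0,y0,x1,y1,s=3,out=None):
    f=cv2.imread(f"pics/{name}.png")[y0:y1,x0:x1]; cv2.imwrite(f"pics/{out or name+'c'}.png",cv2.resize(f,None,fx=s,fy=s,interpolation=cv2.INTER_CUBIC))
E
python3 - <<'E'
from h import *
crop('scene0',210,210,390,400,3,'a'); crop('scene0',290,90,500,280,3,'b')
E
```

```text
(no output)
```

View pics/a.png

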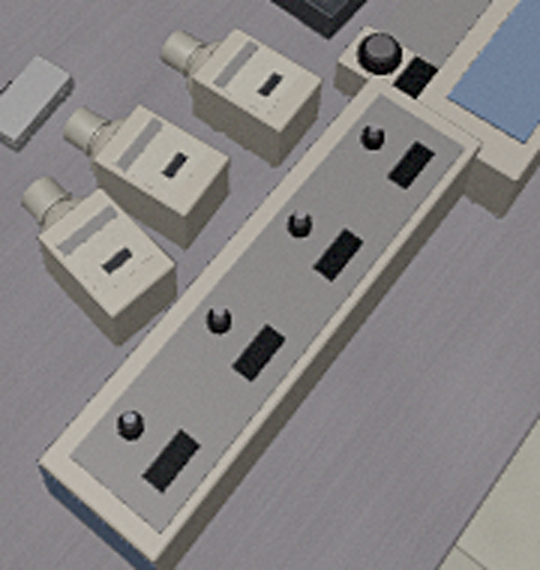

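View pics/b.png

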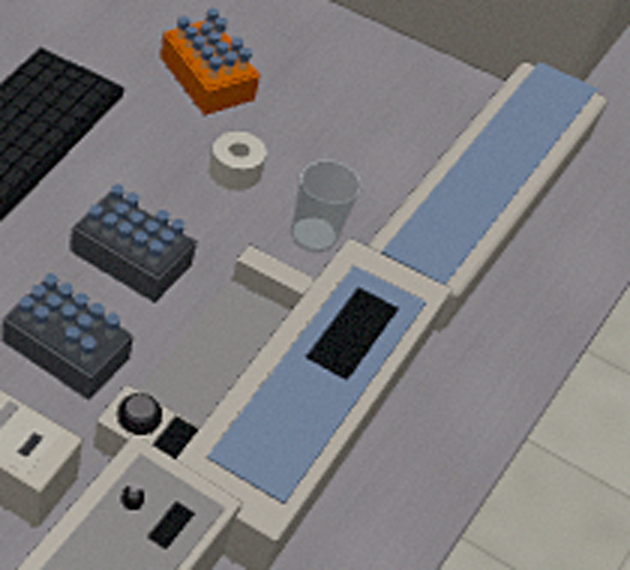

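```bash
python3 - <<'E'
from h import *
A=lambda x,y:(210+x/3,210+y/3); B=lambda x,y:(290+x/3,90+y/3)
def show(n,l,z,c):
    print(n); 
    for q in l: print('   ',pix('scene',c(*q),z).round(4))
show('module top FL,FR,BR,BL',[(42,465),(378,80),(478,148),(162,560)],.1,A)
show('bot A foot R,foot L,sh R, sh L',[(322,78),(275,127),(240,31),(191,82)],.08,A)
show('bot B',[(229,157),(184,208),(143,105),(95,150)],.08,A)
show('bot C',[(176,264),(119,310),(100,190),(40,238)],.08,A)
show('rack near',[(132,345),(90,362),(3,322),(45,295)],.045,B)
show('rack far',[(195,243),(155,265),(72,232),(110,210)],.045,B)
show('stop top',[(350,241),(445,290),(272,540)],.085,B)
show('guide top',[(250,248),(236,262),(312,290)],.04,B)
show('key',[(140,410)],.077,B)
show('console',[(122,388),(97,420)],.055,B)
show('console displ/stop',[(203,455)],.085,B)
for t in ['bottle0','rack0','slide_box','beaker','wash_bottle','tip_box','label_roll','start_top']:
    viewer.grab_frame('scene')
    print(t,[(round(d['p'],2),np.round(d['bbox']).tolist()) for d in nets.spot_in('scene',t)])
E
```

```text
module top FL,FR,BR,BL
    [ 0.6487 -0.4256]
    [0.6474 0.0679]
    [0.7684 0.0646]
    [ 0.7754 -0.4191]
bot A foot R,foot L,sh R, sh L
    [0.5954 0.0454]
    [ 0.5934 -0.0318]
    [0.4927 0.0384]
    [ 0.4934 -0.0438]
bot B
    [ 0.5791 -0.0879]
    [ 0.5805 -0.1591]
    [ 0.4733 -0.096 ]
    [ 0.4706 -0.1658]
bot C
    [ 0.6121 -0.2086]
    [ 0.601  -0.2766]
    [ 0.5045 -0.1958]
    [ 0.4946 -0.2699]
rack near
    [0.5537 0.2008]
    [0.5311 0.1519]
    [0.421  0.1352]
    [0.4341 0.1969]
rack far
    [0.5244 0.3732]
    [0.5069 0.3147]
    [0.4001 0.295 ]
    [0.4146 0.353 ]
stop top
    [0.6764 0.4547]
    [0.795 0.457]
    [0.8106 0.0639]
guide top
    [0.5778 0.412 ]
    [0.5766 0.3828]
    [0.6683 0.402 ]
key
    [0.6209 0.1138]
console
    [0.5825 0.139 ]
    [0.586  0.0881]
console displ/stop
    [0.7048 0.1037]
bottle0 [(0.82, [289.0, 243.0, 52.0, 46.0]), (0.63, [259.0, 268.0, 52.0, 49.0]), (0.62, [244.0, 297.0, 50.0, 59.0])]
rack0 [(0.93, [167.0, 248.0, 49.0, 37.0]), (0.89, [313.0, 201.0, 41.0, 43.0]), (0.88, [333.0, 172.0, 45.0, 35.0]), (0.63, [359.0, 109.0, 33.0, 36.0])]
slide_box [(0.68, [221.0, 244.0, 31.0, 32.0])]
beaker [(0.57, [398.0, 159.0, 23.0, 30.0])]
wash_bottle [(0.94, [165.0, 374.0, 30.0, 36.0])]
tip_box [(0.61, [127.0, 349.0, 62.0, 46.0])]
label_roll [(0.73, [368.0, 143.0, 22.0, 20.0])]
start_top [(0.62, [337.0, 227.0, 10.0, 9.0]), (0.53, [370.0, 143.0, 20.0, 22.0])]
```

```bash
cat >> h.py <<'E'
def pose():
    s=arm.state(); return np.array(s['position']),R.from_rotvec(s['ee_rot']).as_matrix()
def brief(s=None):
    s=s or arm.state(); print('t',round(s['clock'],2),'p',np.round(s['position'],4),'f',np.round(s['ft_force'],1),'g',round(s['grip_width'],3),'q',np.round(s['joint_positions'],2))
def Rt(pitch,yaw=0):
    # pitch: forward tilt from straight down (deg), jaws along y, camera on +x side; yaw deg about world z
    # base: tool x = -z world
    base=np.column_stack([[0,0,-1],CAMY*np.array([1,0,0]),np.cross([0,0,-1],CAMY*np.array([1,0,0]))])
    return (R.from_euler('z',yaw,degrees=True)*R.from_euler('y',-pitch,degrees=True)).as_matrix()@base
CAMY=1
def plan(p1,R1,n,p0=None,R0=None,quiet=False,w=None):
    """straight line, constant-rate rotation; prints n tool-frame rows"""
    if p0 is None: p0,R0=pose()
    rv=R.from_matrix(R0.T@R1).as_rotvec()/n
    out=[];d=(np.asarray(p1)-p0)/n
    for i in range(n):
        Ri=R0@R.from_rotvec(rv*i).as_matrix(); out.append(Ri.T@d)
    print('rot/row',rv.round(4),' deg/row',np.degrees(np.linalg.norm(rv)).round(2),' mm/row',(np.linalg.norm(d)*1000).round(1))
    if np.linalg.norm(rv)<1e-3 : print('x',n,np.round(out[0],4))
    else:
        for o in out: print(np.round(o,4).tolist())
E
python3 - <<'E'
from h import *
p,M=pose(); print(M.round(3)); T=viewer.camera_params('wrist')['T']; print(M.T@(T[:3,3]-p), M.T@T[:3,:3])
E
```

```text
[[ 0.     0.907  0.42 ]
 [ 0.     0.42  -0.907]
 [-1.     0.     0.   ]]
[-0.16229825  0.08181057  0.00020729] [[-6.76232459e-04 -2.96943113e-01  9.54894932e-01]
 [-5.49775590e-04 -9.54894895e-01 -2.96943491e-01]
 [ 9.99999620e-01 -7.25780751e-04  4.82478849e-04]]
```

```bash
python3 - <<'E'
from h import *
plan([0.42,-0.06,0.40],Rt(0),12)
E
```

```text
rot/row [ 0.0361 -0.     -0.    ]  deg/row 2.07  mm/row 46.6
[-0.0148, 0.0297, -0.0328]
[-0.0148, 0.0284, -0.0339]
[-0.0148, 0.0272, -0.0349]
[-0.0148, 0.0259, -0.0359]
[-0.0148, 0.0246, -0.0368]
[-0.0148, 0.0233, -0.0376]
[-0.0148, 0.0219, -0.0384]
[-0.0148, 0.0205, -0.0392]
[-0.0148, 0.0191, -0.0399]
[-0.0148, 0.0176, -0.0406]
[-0.0148, 0.0161, -0.0412]
[-0.0148, 0.0146, -0.0418]
```

Call:
carry_out([
  {"translation": [-0.015,0.03,-0.033],"angular": [0.036,0,0],"claw": -1},
  {"translation": [-0.015,0.028,-0.034],"angular": [0.036,0,0],"claw": -1},
  {"translation": [-0.015,0.027,-0.035],"angular": [0.036,0,0],"claw": -1},
  {"translation": [-0.015,0.026,-0.036],"angular": [0.036,0,0],"claw": -1},
  {"translation": [-0.015,0.025,-0.037],"angular": [0.036,0,0],"claw": -1},
  {"translation": [-0.015,0.023,-0.038],"angular": [0.036,0,0],"claw": -1},
  {"translation": [-0.015,0.022,-0.038],"angular": [0.036,0,0],"claw": -1},
  {"translation": [-0.015,0.02,-0.039],"angular": [0.036,0,0],"claw": -1},
  {"translation": [-0.015,0.019,-0.04],"angular": [0.036,0,0],"claw": -1},
  {"translation": [-0.015,0.018,-0.041],"angular": [0.036,0,0],"claw": -1},
  {"translation": [-0.015,0.016,-0.041],"angular": [0.036,0,0],"claw": -1},
  {"translation": [-0.015,0.015,-0.042],"angular": [0.036,0,0],"claw": -1},
  {"translation": [0,0,0],"angular": [0,0,0],"claw": -1},
  {"translation": [0,0,0],"angular": [0,0,0],"claw": -1},
])

```text
clock: 2.35
position: [0.4195, -0.0582, 0.4029]
ee_rot: [1.205, 1.211, -1.205]
ft_force: [-0.2, -0.6, 0.6]
grip_width: 1.002
```

```bash
python3 - <<'E'
from h import *
brief(); P=viewer.camera_params('wrist'); np.save('w1.npy',P['T']); snap('wrist','w1'); 
f=cv2.imread('pics/w1.png'); cv2.imwrite('pics/w1b.png',cv2.resize(f,None,fx=1.4,fy=1.4))
brief()
E
```

```text
t 2.35 p [ 0.4195 -0.0582  0.4029] f [-0.2 -0.6  0.6] g 1.002 q [-0.17 -0.07  1.82 -0.    1.39  1.4 ]
t 2.4 p [ 0.4191 -0.059   0.4024] f [-0.2  0.1 -0.6] g 1.001 q [-0.17 -0.07  1.82 -0.    1.39  1.4 ]
```

View pics/w1b.png

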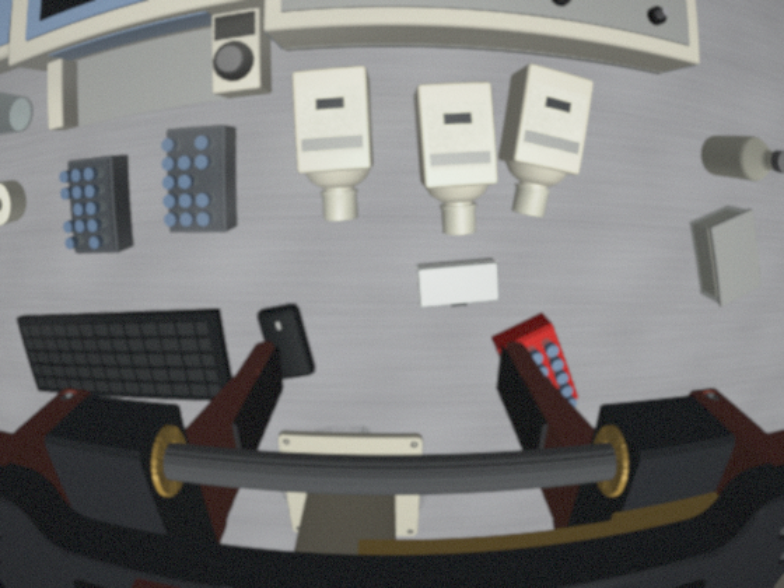

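```bash
cat >> h.py <<'E'
def ortho(name,P,z,x0,x1,y0,y1,s=1000,cam='wrist',out=None):
    # image rows: x decreasing downward (x1 at top); cols: y decreasing to right (y1 at left). s px/m
    f=cv2.imread(f'pics/{name}.png'); H=int((x1-x0)*s); W=int((y1-y0)*s)
    X=x1-np.arange(H)/s; Y=y1-np.arange(W)/s; YY,XX=np.meshgrid(Y,X)
    p=np.stack([XX,YY,np.full_like(XX,z)],-1).reshape(-1,3)
    fo=210/np.tan(np.radians(P['vfov']/2)); T=P['T']; c=(p-T[:3,3])@T[:3,:3]
    if cam=='wrist':
        r=np.hypot(c[:,0],c[:,1]); th=np.arctan2(r,c[:,2]); uv=c[:,:2]/r[:,None]*th[:,None]*fo
    else: uv=fo*c[:,:2]/c[:,2:]
    uv=(uv+[P['cx'],P['cy']]).reshape(H,W,2).astype(np.float32)
    g=cv2.remap(f,uv[...,0],uv[...,1],cv2.INTER_CUBIC)
    for x in np.arange(np.ceil(x0*20)/20,x1,.05):
        v=int((x1-x)*s); cv2.line(g,(0,v),(W,v),(0,200,0),1); cv2.putText(g,f'{x:.2f}',(0,v-2),0,.35,(0,0,255),1)
    for y in np.arange(np.ceil(y0*20)/20,y1,.05):
        u=int((y1-y)*s); cv2.line(g,(u,0),(u,H),(0,200,0),1); cv2.putText(g,f'{y:.2f}',(u+1,10),0,.35,(0,0,255),1)
    cv2.imwrite(f'pics/{out}.png',g)
E
python3 - <<'E'
from h import *
P=viewer.camera_params('wrist');P['T']=np.load('w1.npy')
ortho('w1',P,.08,.40,.67,-.32,.08,2000,out='o1')
ortho('w1',P,.045,.38,.70,.08,.45,2000,out='o2')
E
```

```text
(no output)
```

View pics/o1.png

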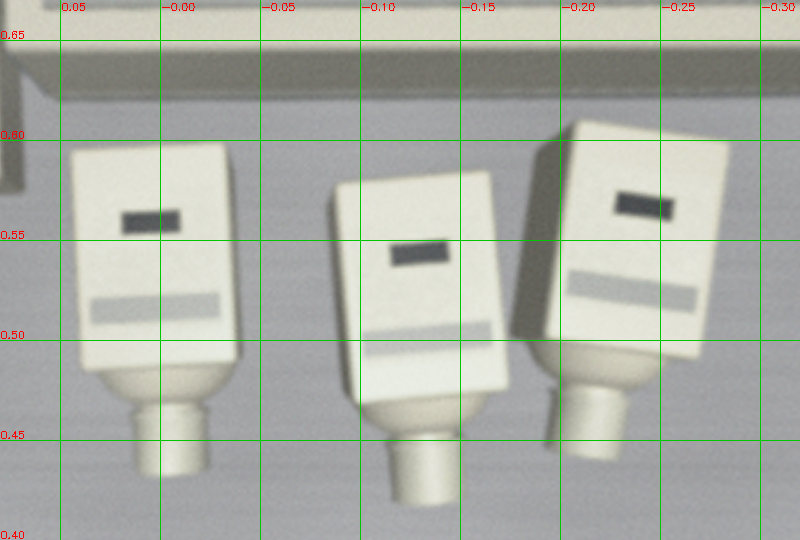

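View pics/o2.png

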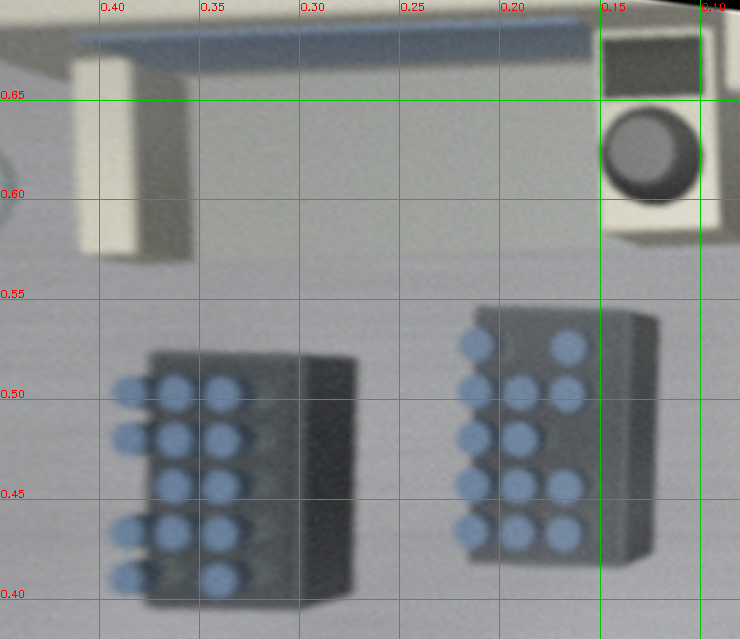

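```bash
cat >> h.py <<'E'
def rows(wps,p0=None,M0=None):
    """wps: list of (pos,Rmat,n). prints tool-frame rows, tracking rounding"""
    if p0 is None: p0,M0=pose()
    p=np.array(p0,float);M=M0.copy();k=0
    for q,RM,n in wps:
        ps=p.copy();Ms=M.copy();rv=R.from_matrix(Ms.T@RM).as_rotvec()
        for i in range(1,n+1):
            pt=ps+(np.asarray(q)-ps)*i/n; Mt=Ms@R.from_rotvec(rv*i/n).as_matrix()
            t=np.round(M.T@(pt-p),3); a=np.round(R.from_matrix(M.T@Mt).as_rotvec(),3)
            p=p+M@t; M=M@R.from_rotvec(a).as_matrix(); k+=1
            print(k,(t+0.).tolist(),(a+0.).tolist())
    print('end',p.round(4))
def grasp2tcp(g,M): return np.asarray(g)+.019*M[:,0]
E
python3 - <<'E'
from h import *
M=Rt(5,-7.8); g=np.array([.4504,-.225,.04])
t=grasp2tcp(g,M); print(t)
rows([(t+[0,0,.1],M,7),(t,M,4)])
E
```

```text
[ 0.45204064 -0.22522474  0.0210723 ]
1 [0.04, 0.005, 0.024] [0.02, -0.001, 0.013]
2 [0.04, 0.004, 0.023] [0.02, -0.001, 0.012]
3 [0.041, 0.005, 0.024] [0.02, 0.0, 0.013]
4 [0.04, 0.004, 0.023] [0.02, -0.001, 0.012]
5 [0.041, 0.005, 0.023] [0.019, -0.001, 0.013]
6 [0.04, 0.004, 0.024] [0.02, -0.001, 0.012]
7 [0.041, 0.005, 0.023] [0.02, -0.001, 0.013]
8 [0.025, -0.002, 0.0] [0.0, 0.0, 0.0]
9 [0.025, -0.003, 0.0] [0.0, 0.0, 0.0]
10 [0.025, -0.002, 0.0] [0.0, 0.0, 0.0]
11 [0.025, -0.002, 0.0] [0.0, 0.0, 0.0]
end [ 0.4521 -0.2257  0.0207]
```

Call:
carry_out([
  {"translation": [0.04,0.005,0.024],"angular": [0.02,-0.001,0.013],"claw": -0.4},
  {"translation": [0.04,0.004,0.023],"angular": [0.02,-0.001,0.012],"claw": -0.4},
  {"translation": [0.041,0.005,0.024],"angular": [0.02,0,0.013],"claw": -0.4},
  {"translation": [0.04,0.004,0.023],"angular": [0.02,-0.001,0.012],"claw": -0.4},
  {"translation": [0.041,0.005,0.023],"angular": [0.019,-0.001,0.013],"claw": -0.4},
  {"translation": [0.04,0.004,0.024],"angular": [0.02,-0.001,0.012],"claw": -0.4},
  {"translation": [0.041,0.005,0.023],"angular": [0.02,-0.001,0.013],"claw": -0.4},
  {"translation": [0,0,0],"angular": [0,0,0],"claw": -0.4},
  {"translation": [0,0,0],"angular": [0,0,0],"claw": -0.4},
])

```text
clock: 3.3
position: [0.4507, -0.2263, 0.1205]
ee_rot: [1.347, 1.073, -1.249]
ft_force: [-0.6, -0.1, 1.0]
grip_width: 0.701
```

```bash
python3 - <<'E'
from h import *
brief(); snap('wrist','w2')
M=Rt(5,-7.8); t=grasp2tcp([.4504,-.225,.04],M)
for q in ([.4504,-.225,.04],[.604,-.246,.08],[.436,-.223,.04]): print(proj('wrist',q).round(0))
rows([(t,M,5)])
E
```

```text
t 3.3 p [ 0.4507 -0.2263  0.1205] f [-0.6 -0.1  1. ] g 0.701 q [-0.51  0.37  2.02  0.05  0.67  1.16]
[276. 227.]
[275.  14.]
[277. 244.]
1 [0.02, -0.002, 0.0] [-0.001, 0.0, 0.0]
2 [0.02, -0.002, 0.0] [0.0, 0.0, 0.0]
3 [0.02, -0.001, -0.001] [-0.001, 0.0, 0.0]
4 [0.02, -0.002, 0.0] [0.0, 0.0, 0.0]
5 [0.02, -0.002, 0.0] [-0.001, 0.0, 0.0]
end [ 0.4518 -0.2252  0.0215]
```

View pics/w2.png

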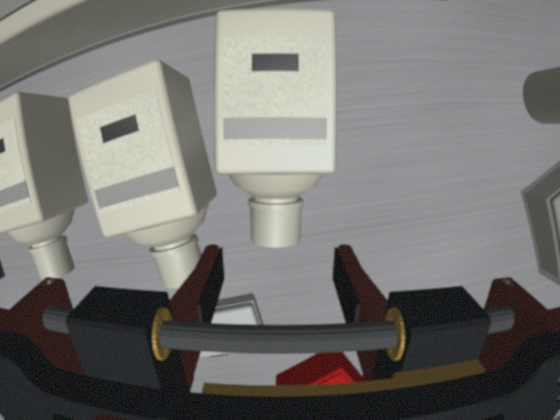

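Call:
carry_out([
  {"translation": [0.02,-0.002,0],"angular": [0,0,0],"claw": -0.4},
  {"translation": [0.02,-0.002,0],"angular": [0,0,0],"claw": -0.4},
  {"translation": [0.02,-0.001,0],"angular": [0,0,0],"claw": -0.4},
  {"translation": [0.02,-0.002,0],"angular": [0,0,0],"claw": -0.4},
  {"translation": [0.02,-0.002,0],"angular": [0,0,0],"claw": -0.4},
  {"translation": [0,0,0],"angular": [0,0,0],"claw": -0.4},
  {"translation": [0,0,0],"angular": [0,0,0],"claw": 0.6},
  {"translation": [0,0,0],"angular": [0,0,0],"claw": 0.6},
  {"translation": [0,0,0],"angular": [0,0,0],"claw": 0.6},
  {"translation": [0,0,0],"angular": [0,0,0],"claw": 0.6},
  {"translation": [0,0,0],"angular": [0,0,0],"claw": 0.6},
], newtons=40)

```text
clock: 4.45
position: [0.453, -0.2258, 0.0221]
ee_rot: [1.345, 1.07, -1.244]
ft_force: [-2.4, 1.1, 9.6]
grip_width: 0.448
```

```bash
cat >> h.py <<'E'
def standup(xf,yf,yaw0,xe1,y1,th1,n,lift=.003,p_in=5,th0=0,pitch_fix=None,cap=.155,p0=None,M0=None):
    """bottle foot edge centre (xf,yf) lying, axis yaw0 -> edge (xe1,y1) yaw 0, th th0..th1 deg; tool pitch=p_in-th"""
    w=[]
    for i in range(1,n+1):
        u=i/n; th=np.radians(th0+(th1-th0)*u); yaw=yaw0*(1-u); ye=np.radians(yaw)
        xe=xf+(xe1-xf)*u; yy=yf+(y1-yf)*u
        a=-cap*np.cos(th)+.04*np.sin(th); z=cap*np.sin(th)+.04*np.cos(th)+lift*min(1,u*4)
        M=Rt(pitch_fix if pitch_fix is not None else p_in-np.degrees(th),yaw)
        w.append((grasp2tcp([xe+a*np.cos(ye),yy+a*np.sin(ye),z],M),M,1))
    rows(w,p0,M0)
E
python3 - <<'E'
from h import *
brief()
standup(.604,-.246,-7.8,.562,-.255,66,12)
E
```

```text
t 4.45 p [ 0.453  -0.2258  0.0221] f [-2.4  1.1  9.6] g 0.448 q [-0.51  0.56  2.05  0.07  0.45  1.14]
1 [-0.015, 0.0, 0.002] [-0.012, 0.001, -0.099]
2 [-0.015, 0.0, 0.003] [-0.012, -0.001, -0.096]
3 [-0.015, 0.001, 0.003] [-0.011, -0.001, -0.095]
4 [-0.014, 0.001, 0.003] [-0.011, -0.003, -0.096]
5 [-0.013, 0.0, 0.002] [-0.01, -0.004, -0.096]
6 [-0.013, 0.001, 0.003] [-0.011, -0.005, -0.096]
7 [-0.013, 0.001, 0.002] [-0.01, -0.006, -0.096]
8 [-0.012, 0.001, 0.002] [-0.009, -0.006, -0.096]
9 [-0.012, 0.002, 0.002] [-0.008, -0.008, -0.096]
10 [-0.012, 0.001, 0.001] [-0.008, -0.008, -0.096]
11 [-0.012, 0.002, 0.002] [-0.007, -0.009, -0.096]
12 [-0.011, 0.002, 0.001] [-0.006, -0.01, -0.096]
end [ 0.5189 -0.255   0.1516]
```

Call:
carry_out([
  {"translation": [-0.015,0,0.002],"angular": [-0.012,0.001,-0.099],"claw": 0.6},
  {"translation": [-0.015,0,0.003],"angular": [-0.012,-0.001,-0.096],"claw": 0.6},
  {"translation": [-0.015,0.001,0.003],"angular": [-0.011,-0.001,-0.095],"claw": 0.6},
  {"translation": [-0.014,0.001,0.003],"angular": [-0.011,-0.003,-0.096],"claw": 0.6},
  {"translation": [-0.013,0,0.002],"angular": [-0.01,-0.004,-0.096],"claw": 0.6},
  {"translation": [-0.013,0.001,0.003],"angular": [-0.011,-0.005,-0.096],"claw": 0.6},
  {"translation": [0,0,0],"angular": [0,0,0],"claw": 0.6},
  {"translation": [0,0,0],"angular": [0,0,0],"claw": 0.6},
])

```text
clock: 5.25
position: [0.4657, -0.2428, 0.1025]
ee_rot: [1.001, 1.541, -1.605]
ft_force: [0.8, -1.1, -3.0]
grip_width: 0.448
```

```bash
python3 - <<'E'
from h import *
brief(); snap('wrist','w3'); snap('scene','s3')
p,M=pose(); print(M.round(3)); print(Rt(5-33,-3.9).round(3))
crop('s3',200,180,400,400,3)
E
```

```text
t 5.25 p [ 0.4657 -0.2428  0.1025] f [ 0.8 -1.1 -3. ] g 0.448 q [-0.41  0.67  1.63 -0.16  1.31  1.31]
[[-0.468  0.881 -0.068]
 [ 0.033 -0.06  -0.998]
 [-0.883 -0.469 -0.001]]
[[-0.468  0.881 -0.068]
 [ 0.032 -0.06  -0.998]
 [-0.883 -0.469 -0.   ]]
```

View pics/s3c.png

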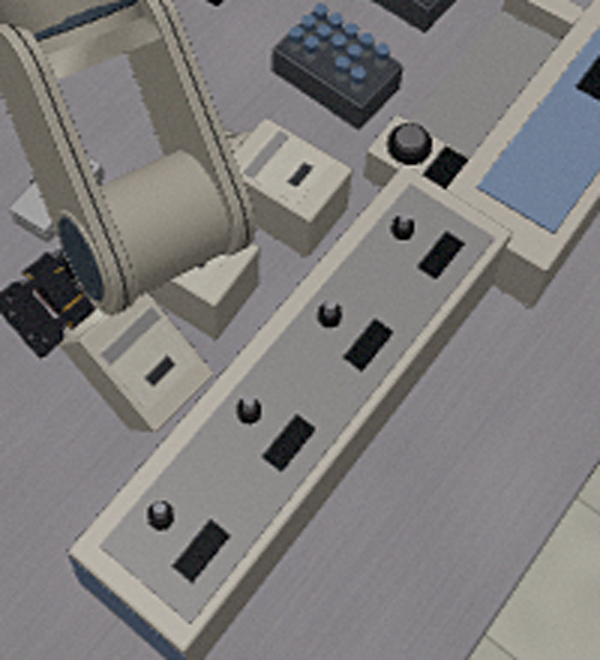

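View pics/w3.png

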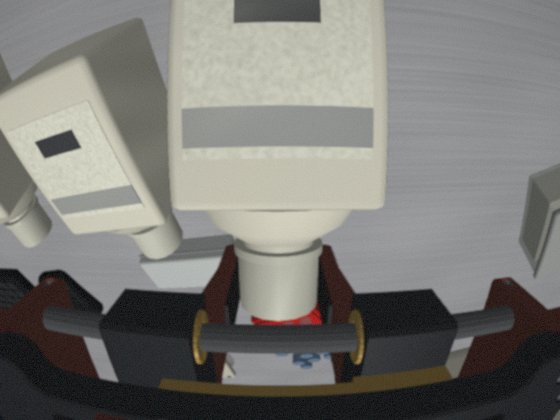

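```bash
python3 - <<'E'
from h import *
standup(.583,-.2505,-3.9,.562,-.255,66,7,th0=33)
E
```

```text
1 [-0.012, 0.002, 0.002] [-0.008, -0.006, -0.083]
2 [-0.011, 0.0, 0.002] [-0.008, -0.006, -0.082]
3 [-0.011, 0.001, 0.001] [-0.008, -0.006, -0.083]
4 [-0.01, 0.001, 0.002] [-0.007, -0.007, -0.082]
5 [-0.01, 0.001, 0.001] [-0.006, -0.007, -0.082]
6 [-0.01, 0.002, 0.001] [-0.006, -0.008, -0.083]
7 [-0.01, 0.001, 0.001] [-0.005, -0.008, -0.082]
end [ 0.5186 -0.2546  0.152 ]
```

Call:
carry_out([
  {"translation": [-0.012,0.002,0.002],"angular": [-0.008,-0.006,-0.083],"claw": 0.6},
  {"translation": [-0.011,0,0.002],"angular": [-0.008,-0.006,-0.082],"claw": 0.6},
  {"translation": [-0.011,0.001,0.001],"angular": [-0.008,-0.006,-0.083],"claw": 0.6},
  {"translation": [-0.01,0.001,0.002],"angular": [-0.007,-0.007,-0.082],"claw": 0.6},
  {"translation": [-0.01,0.001,0.001],"angular": [-0.006,-0.007,-0.082],"claw": 0.6},
  {"translation": [-0.01,0.002,0.001],"angular": [-0.006,-0.008,-0.083],"claw": 0.6},
  {"translation": [-0.01,0.001,0.001],"angular": [-0.005,-0.008,-0.082],"claw": 0.6},
  {"translation": [0,0,0],"angular": [0,0,0],"claw": 0.6},
])

```text
clock: 6.15
position: [0.5186, -0.2544, 0.1515]
ee_rot: [0.494, 1.943, -1.941]
ft_force: [-1.5, -0.0, 2.8]
grip_width: 0.449
```

```bash
python3 - <<'E'
from h import *
brief(); snap('scene','s4')
crop('s4',200,180,400,400,3)
print('more pitch:'); standup(.562,-.255,0,.562,-.255,80,3,th0=66,lift=.001)
print('fixed pitch:'); standup(.562,-.255,0,.564,-.255,90,8,th0=66,pitch_fix=-61,lift=.001)
E
```

```text
t 6.15 p [ 0.5186 -0.2544  0.1515] f [-1.5 -0.   2.8] g 0.449 q [-0.33  0.97  1.17 -0.32  2.02  1.27]
more pitch:
1 [-0.012, 0.005, 0.0] [0.001, 0.0, -0.077]
2 [-0.012, 0.003, 0.0] [0.0, 0.0, -0.082]
3 [-0.012, 0.004, 0.0] [0.0, 0.0, -0.081]
end [ 0.5562 -0.2545  0.1554]
fixed pitch:
1 [-0.007, 0.005, 0.0] [0.001, 0.0, 0.004]
2 [-0.008, 0.003, 0.0] [0.0, 0.0, 0.0]
3 [-0.008, 0.004, 0.0] [0.0, 0.0, 0.0]
4 [-0.008, 0.005, 0.0] [0.0, 0.0, 0.0]
5 [-0.007, 0.004, 0.0] [0.0, 0.0, 0.0]
6 [-0.007, 0.005, 0.0] [0.0, 0.0, 0.0]
7 [-0.007, 0.006, 0.0] [0.0, 0.0, 0.0]
8 [-0.006, 0.005, 0.0] [0.0, 0.0, 0.0]
end [ 0.5871 -0.2545  0.1472]
```

View pics/s4c.png

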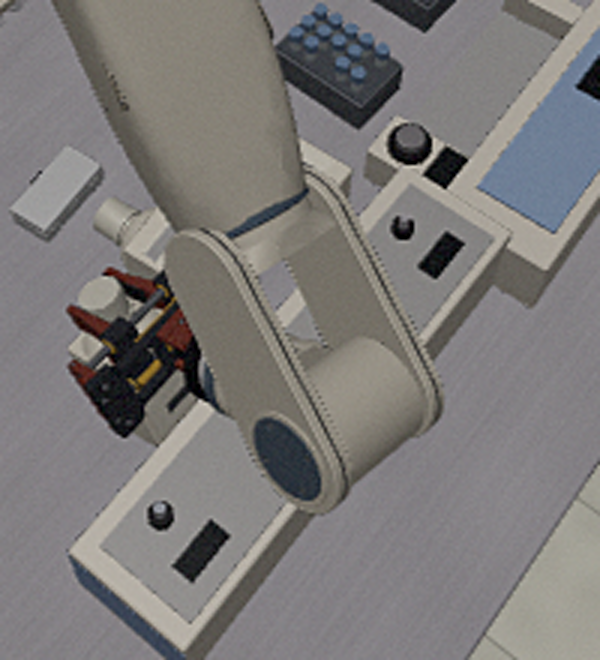

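Call:
carry_out([
  {"translation": [0,0,0],"angular": [0,0,0],"claw": 0.6},
  {"translation": [-0.007,0.005,0],"angular": [0.001,0,0.004],"claw": 0.6},
  {"translation": [-0.008,0.003,0],"angular": [0,0,0],"claw": 0.6},
  {"translation": [-0.008,0.004,0],"angular": [0,0,0],"claw": 0.6},
  {"translation": [-0.008,0.005,0],"angular": [0,0,0],"claw": 0.6},
  {"translation": [-0.007,0.004,0],"angular": [0,0,0],"claw": 0.6},
  {"translation": [-0.007,0.005,0],"angular": [0,0,0],"claw": 0.6},
  {"translation": [-0.007,0.006,0],"angular": [0,0,0],"claw": 0.6},
  {"translation": [-0.006,0.005,0],"angular": [0,0,0],"claw": 0.6},
  {"translation": [0,0,0],"angular": [0,0,0],"claw": 0.6},
], newtons=6)

```text
clock: 7.2
position: [0.5884, -0.2549, 0.1491]
ee_rot: [0.5, 1.936, -1.94]
ft_force: [-1.9, -0.2, 3.9]
grip_width: 0.454
```

```bash
python3 - <<'E'
from h import *
brief(); snap('scene','s5'); snap('wrist','w5'); 
crop('s5',200,200,400,400,3)
E
```

```text
t 7.2 p [ 0.5884 -0.2549  0.1491] f [-1.9 -0.2  3.9] g 0.454 q [-0.3   1.07  0.95 -0.31  2.14  1.25]
```

View pics/s5c.png

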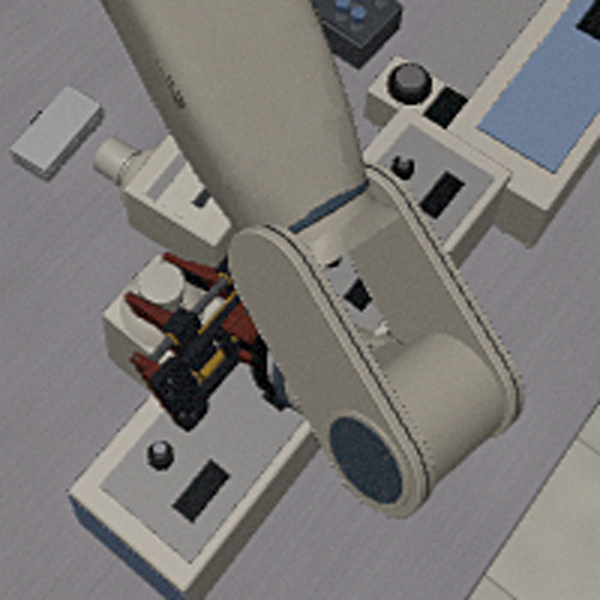

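View pics/w5.png

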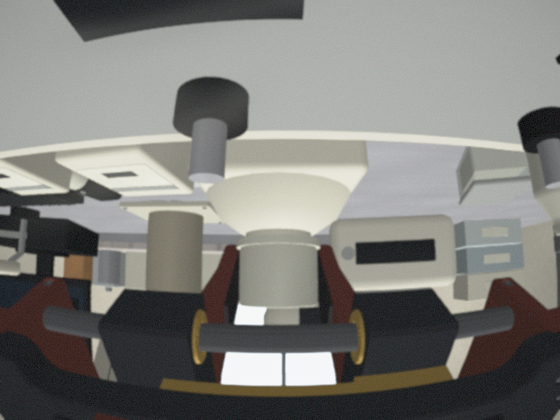

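Call:
carry_out([
  {"translation": [-0.003,0.002,0],"angular": [0,0,0],"claw": 0.6},
  {"translation": [-0.003,0.002,0],"angular": [0,0,0],"claw": 0.6},
  {"translation": [-0.003,0.001,0],"angular": [0,0,0],"claw": 0.6},
  {"translation": [-0.003,0.002,0],"angular": [0,0,0],"claw": 0.6},
  {"translation": [0,0,0],"angular": [0,0,0],"claw": 0.6},
])

```text
clock: 7.8
position: [0.6013, -0.2549, 0.1478]
ee_rot: [0.501, 1.938, -1.939]
ft_force: [-4.7, -0.5, 2.6]
grip_width: 0.454
```

Call:
carry_out([
  {"translation": [0,0,0],"angular": [0,0,0],"claw": -0.3},
  {"translation": [0,0,0],"angular": [0,0,0],"claw": -0.3},
  {"translation": [0,0,0],"angular": [0,0,0],"claw": -0.3},
  {"translation": [0,0,0],"angular": [0,0,0],"claw": -0.3},
])

```text
clock: 8.2
position: [0.602, -0.2547, 0.1479]
ee_rot: [0.503, 1.935, -1.937]
ft_force: [-0.2, 0.3, 0.4]
grip_width: 0.649
```

```bash
python3 - <<'E'
from h import *
brief(); snap('scene','s6'); snap('wrist','w6'); 
crop('s6',200,200,400,400,3)
p,M=pose()
rows([(p+[0,0,.09],M,4),([.50,-.24,.28],Rt(0),9)])
E
```

```text
t 8.2 p [ 0.602  -0.2547  0.1479] f [-0.2  0.3  0.4] g 0.649 q [-0.3   1.09  0.91 -0.31  2.16  1.25]
1 [-0.011, -0.02, 0.0] [0.0, 0.0, 0.0]
2 [-0.011, -0.019, 0.0] [0.0, 0.0, 0.0]
3 [-0.011, -0.02, 0.0] [0.0, 0.0, 0.0]
4 [-0.011, -0.02, 0.0] [0.0, 0.0, 0.0]
5 [0.008, -0.01, -0.002] [0.0, 0.0, 0.118]
6 [0.006, -0.01, -0.001] [0.0, 0.0, 0.118]
7 [0.005, -0.011, -0.002] [0.0, 0.0, 0.118]
8 [0.004, -0.012, -0.001] [0.0, 0.0, 0.118]
9 [0.003, -0.012, -0.002] [0.0, 0.0, 0.118]
10 [0.001, -0.012, -0.002] [0.0, 0.001, 0.118]
11 [-0.001, -0.012, -0.001] [0.0, 0.0, 0.118]
12 [-0.001, -0.012, -0.002] [0.0, 0.0, 0.119]
13 [-0.004, -0.012, -0.002] [0.0, 0.0, 0.118]
end [ 0.5    -0.2396  0.2803]
```

View pics/s6c.png

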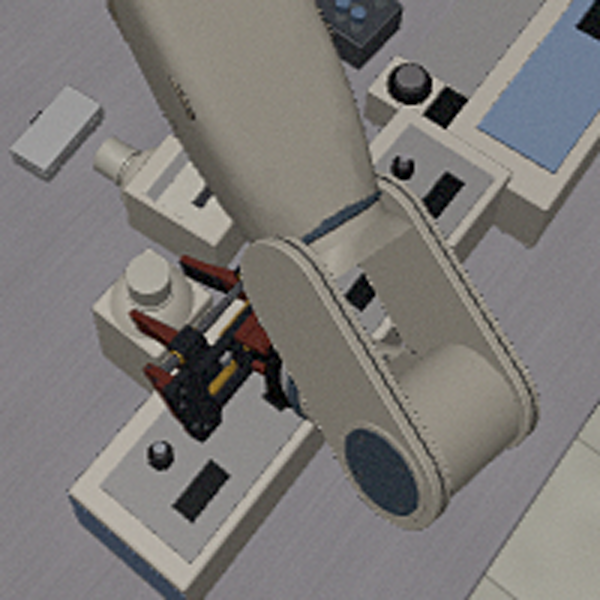

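View pics/w6.png

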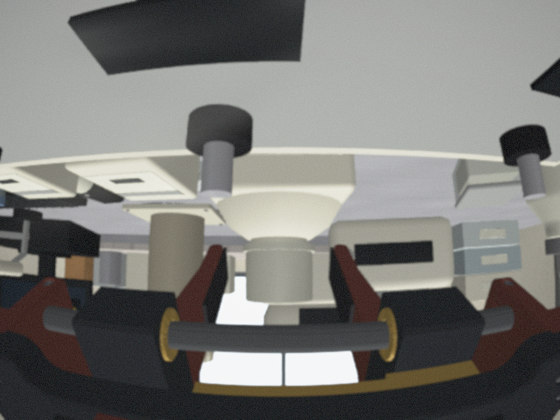

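Call:
carry_out([
  {"translation": [-0.011,-0.02,0],"angular": [0,0,0],"claw": -0.3},
  {"translation": [-0.011,-0.019,0],"angular": [0,0,0],"claw": -0.3},
  {"translation": [-0.011,-0.02,0],"angular": [0,0,0],"claw": -0.3},
  {"translation": [-0.011,-0.02,0],"angular": [0,0,0],"claw": -0.3},
  {"translation": [0.008,-0.01,-0.002],"angular": [0,0,0.118],"claw": -0.3},
  {"translation": [0.006,-0.01,-0.001],"angular": [0,0,0.118],"claw": -0.3},
  {"translation": [0.005,-0.011,-0.002],"angular": [0,0,0.118],"claw": -0.3},
  {"translation": [0.004,-0.012,-0.001],"angular": [0,0,0.118],"claw": -0.3},
  {"translation": [0.003,-0.012,-0.002],"angular": [0,0,0.118],"claw": -0.3},
  {"translation": [0.001,-0.012,-0.002],"angular": [0,0.001,0.118],"claw": -0.3},
  {"translation": [-0.001,-0.012,-0.001],"angular": [0,0,0.118],"claw": -0.3},
  {"translation": [-0.001,-0.012,-0.002],"angular": [0,0,0.119],"claw": -0.3},
  {"translation": [-0.004,-0.012,-0.002],"angular": [0,0,0.118],"claw": -0.3},
  {"translation": [0,0,0],"angular": [0,0,0],"claw": -0.3},
  {"translation": [0,0,0],"angular": [0,0,0],"claw": -0.3},
])

```text
clock: 9.8
position: [0.4997, -0.24, 0.2826]
ee_rot: [1.21, 1.206, -1.209]
ft_force: [0.5, 0.4, -0.5]
grip_width: 0.649
```

```bash
python3 - <<'E'
from h import *
brief(); P=viewer.camera_params('wrist'); snap('wrist','w7'); ortho('w7',P,.133,.45,.70,-.36,.04,2000,out='o7')
E
```

```text
t 9.8 p [ 0.4997 -0.24    0.2826] f [ 0.5  0.4 -0.5] g 0.649 q [-0.47  0.25  1.73 -0.    1.16  1.1 ]
```

View pics/w7.png

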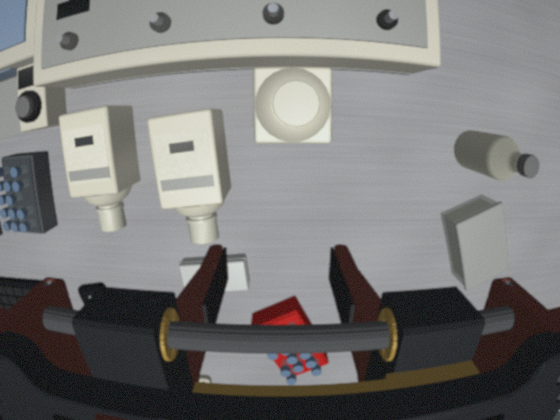

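View pics/o7.png

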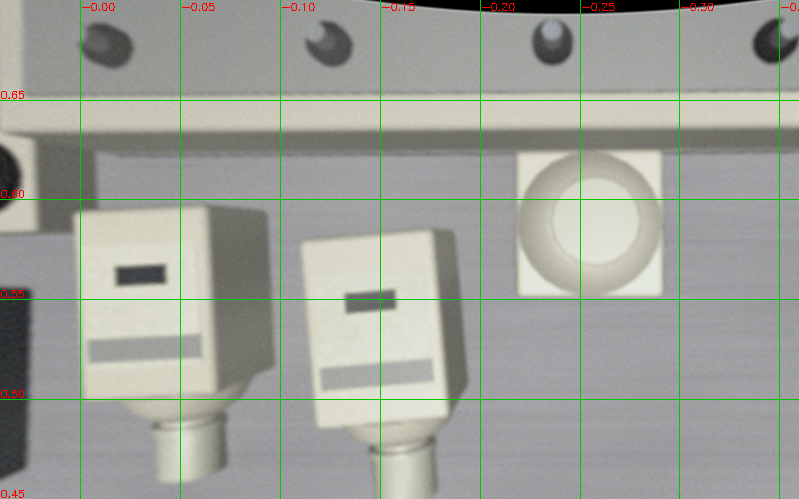

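```bash
python3 - <<'E'
from h import *
M=Rt(15)
rows([([.505,-.2545,.13],M,4),([.520,-.2545,.035],M,3),([.545,-.2545,.035],M,5)])
E
```

```text
1 [0.038, 0.001, 0.004] [0.0, 0.0, 0.065]
2 [0.038, -0.001, 0.003] [0.0, 0.001, 0.065]
3 [0.038, -0.004, 0.004] [0.0, 0.0, 0.065]
4 [0.037, -0.006, 0.003] [0.0, 0.0, 0.065]
5 [0.032, -0.004, 0.0] [0.0, 0.0, 0.0]
6 [0.032, -0.003, 0.0] [0.0, 0.0, 0.0]
7 [0.032, -0.004, 0.0] [0.0, 0.0, 0.0]
8 [0.001, 0.005, 0.0] [0.0, 0.0, 0.0]
9 [0.002, 0.005, 0.0] [0.0, 0.0, 0.0]
10 [0.001, 0.005, 0.0] [0.0, 0.0, 0.0]
11 [0.001, 0.005, 0.0] [0.0, 0.0, 0.0]
12 [0.001, 0.005, 0.0] [0.0, 0.0, 0.0]
end [ 0.5453 -0.2542  0.0354]
```

Call:
carry_out([
  {"translation": [0.038,0.001,0.004],"angular": [0,0,0.065],"claw": 0.1},
  {"translation": [0.038,-0.001,0.003],"angular": [0,0,0.065],"claw": 0.1},
  {"translation": [0.038,-0.004,0.004],"angular": [0,0,0.065],"claw": 0.1},
  {"translation": [0.037,-0.006,0.003],"angular": [0,0,0.065],"claw": 0.1},
  {"translation": [0.032,-0.004,0],"angular": [0,0,0],"claw": 0.1},
  {"translation": [0.032,-0.003,0],"angular": [0,0,0],"claw": 0.1},
  {"translation": [0.032,-0.004,0],"angular": [0,0,0],"claw": 0.1},
  {"translation": [0.001,0.005,0],"angular": [0,0,0],"claw": 0.1},
  {"translation": [0.002,0.005,0],"angular": [0,0,0],"claw": 0.1},
  {"translation": [0.001,0.005,0],"angular": [0,0,0],"claw": 0.1},
  {"translation": [0.001,0.005,0],"angular": [0,0,0],"claw": 0.1},
  {"translation": [0.001,0.005,0],"angular": [0,0,0],"claw": 0.1},
  {"translation": [0,0,0],"angular": [0,0,0],"claw": 0.1},
])

```text
clock: 11.15
position: [0.5455, -0.2539, 0.0348]
ee_rot: [1.321, 1.014, -1.015]
ft_force: [0.1, 0.1, 0.5]
grip_width: 0.448
```

Call:
carry_out([
  {"translation": [0.001,0.002,0],"angular": [0,0,0],"claw": 0.1},
  {"translation": [0,0.002,0],"angular": [0,0,0],"claw": 0.1},
  {"translation": [0.001,0.002,0],"angular": [0,0,0],"claw": 0.1},
  {"translation": [0,0,0],"angular": [0,0,0],"claw": 0.1},
])

```text
clock: 11.55
position: [0.5503, -0.2535, 0.0334]
ee_rot: [1.321, 1.016, -1.016]
ft_force: [-4.9, 0.5, 3.4]
grip_width: 0.451
```

Call:
carry_out([
  {"translation": [0,0.002,0],"angular": [0,0,0],"claw": 0.1},
  {"translation": [0.001,0.002,0],"angular": [0,0,0],"claw": 0.1},
  {"translation": [0,0,0],"angular": [0,0,0],"claw": 0.1},
])

```text
clock: 11.85
position: [0.5508, -0.2529, 0.0329]
ee_rot: [1.321, 1.022, -1.019]
ft_force: [-22.8, -4.1, 16.5]
grip_width: 0.446
```

```bash
python3 - <<'E'
from h import *
brief(); snap('wrist','w8')
E
```

```text
t 11.85 p [ 0.5508 -0.2529  0.0329] f [-22.8  -4.1  16.5] g 0.446 q [-0.51  0.61  1.92  0.32  0.41  0.77]
```

View pics/w8.png

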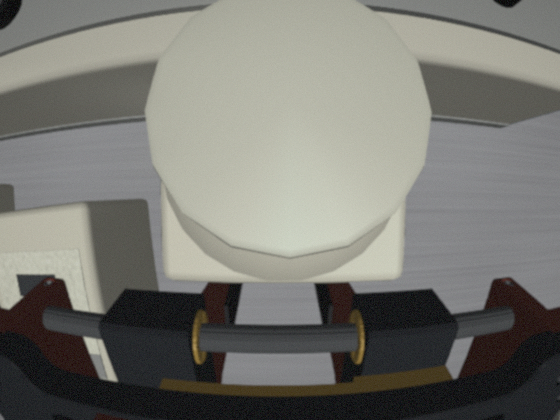

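```bash
python3 - <<'E'
from h import *
p,M=pose()
M1=Rt(5,4.7); g=np.array([.4265,-.138,.04]); t=grasp2tcp(g,M1); print(t)
rows([([.50,-.2545,.035],Rt(15),3),([.485,-.235,.14],Rt(12),3),(t+[0,0,.085],M1,4),(t,M1,4)])
E
```

```text
[ 0.42815039 -0.13786431  0.0210723 ]
1 [-0.005, -0.016, 0.001] [0.0, -0.001, 0.002]
2 [-0.005, -0.016, 0.0] [-0.001, -0.001, 0.003]
3 [-0.005, -0.017, 0.001] [0.0, -0.001, 0.002]
4 [-0.035, 0.004, -0.007] [0.0, 0.0, -0.017]
5 [-0.035, 0.004, -0.006] [0.0, 0.0, -0.018]
6 [-0.035, 0.003, -0.007] [0.0, 0.0, -0.017]
7 [0.005, -0.016, -0.024] [-0.02, 0.003, -0.03]
8 [0.006, -0.015, -0.025] [-0.021, 0.003, -0.031]
9 [0.006, -0.014, -0.025] [-0.02, 0.003, -0.03]
10 [0.007, -0.013, -0.025] [-0.02, 0.004, -0.031]
11 [0.021, -0.002, 0.0] [0.0, 0.0, 0.0]
12 [0.021, -0.002, 0.0] [0.0, 0.0, 0.0]
13 [0.022, -0.002, 0.0] [0.0, 0.0, 0.0]
14 [0.021, -0.002, 0.0] [0.0, 0.0, 0.0]
end [ 0.4279 -0.1376  0.0207]
```

Call:
carry_out([
  {"translation": [-0.005,-0.016,0.001],"angular": [0,-0.001,0.002],"claw": 0.1},
  {"translation": [-0.005,-0.016,0],"angular": [-0.001,-0.001,0.003],"claw": 0.1},
  {"translation": [-0.005,-0.017,0.001],"angular": [0,-0.001,0.002],"claw": 0.1},
  {"translation": [-0.035,0.004,-0.007],"angular": [0,0,-0.017],"claw": -0.4},
  {"translation": [-0.035,0.004,-0.006],"angular": [0,0,-0.018],"claw": -0.4},
  {"translation": [-0.035,0.003,-0.007],"angular": [0,0,-0.017],"claw": -0.4},
  {"translation": [0.005,-0.016,-0.024],"angular": [-0.02,0.003,-0.03],"claw": -0.4},
  {"translation": [0.006,-0.015,-0.025],"angular": [-0.021,0.003,-0.031],"claw": -0.4},
  {"translation": [0.006,-0.014,-0.025],"angular": [-0.02,0.003,-0.03],"claw": -0.4},
  {"translation": [0.007,-0.013,-0.025],"angular": [-0.02,0.004,-0.031],"claw": -0.4},
  {"translation": [0,0,0],"angular": [0,0,0],"claw": -0.4},
  {"translation": [0,0,0],"angular": [0,0,0],"claw": -0.4},
])

```text
clock: 13.1
position: [0.4333, -0.1382, 0.106]
ee_rot: [1.192, 1.178, -1.079]
ft_force: [1.1, -0.4, 0.1]
grip_width: 0.7
```

```bash
python3 - <<'E'
from h import *
brief(); snap('wrist','w9')
print(proj('wrist',[.4265,-.138,.04]).round())
M1=Rt(5,4.7); t=grasp2tcp([.4265,-.138,.04],M1)
rows([(t,M1,4)])
E
```

```text
t 13.1 p [ 0.4333 -0.1382  0.106 ] f [ 1.1 -0.4  0.1] g 0.7 q [-0.36  0.34  2.13  0.07  0.58  1.07]
[275. 240.]
1 [0.021, -0.003, 0.0] [0.0, 0.001, -0.002]
2 [0.021, -0.004, -0.001] [0.0, 0.001, -0.002]
3 [0.021, -0.003, 0.0] [0.0, 0.001, -0.002]
4 [0.021, -0.003, -0.001] [0.0, 0.001, -0.002]
end [ 0.4283 -0.1374  0.0213]
```

View pics/w9.png

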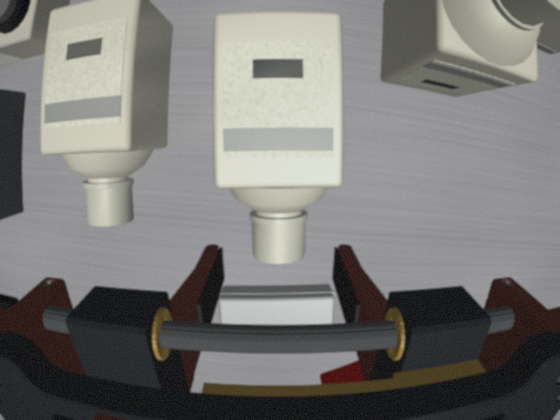

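Call:
carry_out([
  {"translation": [0.021,-0.003,0],"angular": [0,0.001,-0.002],"claw": -0.4},
  {"translation": [0.021,-0.004,-0.001],"angular": [0,0.001,-0.002],"claw": -0.4},
  {"translation": [0.021,-0.003,0],"angular": [0,0.001,-0.002],"claw": -0.4},
  {"translation": [0.021,-0.003,-0.001],"angular": [0,0.001,-0.002],"claw": -0.4},
  {"translation": [0,0,0],"angular": [0,0,0],"claw": -0.4},
  {"translation": [0,0,0],"angular": [0,0,0],"claw": 0.6},
  {"translation": [0,0,0],"angular": [0,0,0],"claw": 0.6},
  {"translation": [0,0,0],"angular": [0,0,0],"claw": 0.6},
  {"translation": [0,0,0],"angular": [0,0,0],"claw": 0.6},
  {"translation": [0,0,0],"angular": [0,0,0],"claw": 0.6},
], newtons=40)

```text
clock: 14.15
position: [0.4275, -0.1372, 0.0217]
ee_rot: [1.192, 1.185, -1.084]
ft_force: [-2.1, -3.3, 7.4]
grip_width: 0.444
```

```bash
python3 - <<'E'
from h import *
brief()
standup(.581,-.1255,4.7,.557,-.130,66,14)
E
```

```text
t 14.15 p [ 0.4275 -0.1372  0.0217] f [-2.1 -3.3  7.4] g 0.444 q [-0.36  0.52  2.17  0.1   0.38  1.03]
1 [-0.013, 0.002, 0.0] [0.006, 0.0, -0.082]
2 [-0.013, 0.002, 0.0] [0.005, 0.0, -0.082]
3 [-0.013, 0.001, -0.001] [0.006, 0.001, -0.083]
4 [-0.012, 0.002, -0.001] [0.006, 0.001, -0.082]
5 [-0.012, 0.002, 0.0] [0.006, 0.001, -0.082]
6 [-0.012, 0.001, -0.001] [0.005, 0.002, -0.082]
7 [-0.012, 0.002, 0.0] [0.005, 0.003, -0.083]
8 [-0.011, 0.002, -0.001] [0.005, 0.003, -0.082]
9 [-0.011, 0.002, 0.0] [0.005, 0.003, -0.082]
10 [-0.012, 0.002, 0.0] [0.005, 0.004, -0.082]
11 [-0.011, 0.002, 0.0] [0.004, 0.004, -0.083]
12 [-0.011, 0.002, 0.0] [0.004, 0.005, -0.082]
13 [-0.011, 0.002, 0.0] [0.003, 0.004, -0.082]
14 [-0.011, 0.003, 0.0] [0.003, 0.005, -0.083]
end [ 0.5144 -0.1303  0.1517]
```

Call:
carry_out([
  {"translation": [-0.013,0.002,0],"angular": [0.006,0,-0.082],"claw": 0.6},
  {"translation": [-0.013,0.002,0],"angular": [0.005,0,-0.082],"claw": 0.6},
  {"translation": [-0.013,0.001,-0.001],"angular": [0.006,0.001,-0.083],"claw": 0.6},
  {"translation": [-0.012,0.002,-0.001],"angular": [0.006,0.001,-0.082],"claw": 0.6},
  {"translation": [-0.012,0.002,0],"angular": [0.006,0.001,-0.082],"claw": 0.6},
  {"translation": [-0.012,0.001,-0.001],"angular": [0.005,0.002,-0.082],"claw": 0.6},
  {"translation": [-0.012,0.002,0],"angular": [0.005,0.003,-0.083],"claw": 0.6},
  {"translation": [-0.011,0.002,-0.001],"angular": [0.005,0.003,-0.082],"claw": 0.6},
  {"translation": [-0.011,0.002,0],"angular": [0.005,0.003,-0.082],"claw": 0.6},
  {"translation": [-0.012,0.002,0],"angular": [0.005,0.004,-0.082],"claw": 0.6},
  {"translation": [-0.011,0.002,0],"angular": [0.004,0.004,-0.083],"claw": 0.6},
  {"translation": [-0.011,0.002,0],"angular": [0.004,0.005,-0.082],"claw": 0.6},
  {"translation": [-0.011,0.002,0],"angular": [0.003,0.004,-0.082],"claw": 0.6},
  {"translation": [-0.011,0.003,0],"angular": [0.003,0.005,-0.083],"claw": 0.6},
  {"translation": [0,0,0],"angular": [0,0,0],"claw": 0.6},
])

```text
clock: 15.65
position: [0.5147, -0.1297, 0.1506]
ee_rot: [0.494, 1.943, -1.941]
ft_force: [-0.1, -0.1, 6.0]
grip_width: 0.449
```

```bash
python3 - <<'E'
from h import *
brief(); snap('wrist','w10')
standup(.557,-.130,0,.557,-.130,90,8,th0=66,pitch_fix=-61,lift=.001)
E
```

```text
t 15.65 p [ 0.5147 -0.1297  0.1506] f [-0.1 -0.1  6. ] g 0.449 q [-0.18  0.93  1.27 -0.17  2.    1.41]
1 [-0.007, 0.004, 0.0] [0.001, 0.001, 0.004]
2 [-0.007, 0.003, 0.0] [0.0, 0.0, 0.0]
3 [-0.008, 0.004, 0.0] [0.0, 0.0, 0.0]
4 [-0.007, 0.004, 0.0] [0.0, 0.0, 0.0]
5 [-0.007, 0.004, 0.0] [0.0, 0.0, 0.0]
6 [-0.007, 0.005, 0.0] [0.0, 0.0, 0.0]
7 [-0.007, 0.006, 0.0] [0.0, 0.0, 0.0]
8 [-0.006, 0.005, 0.0] [0.0, 0.0, 0.0]
end [ 0.5805 -0.1297  0.147 ]
```

View pics/w10.png

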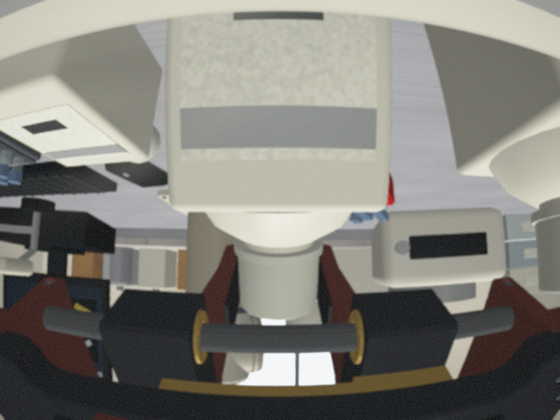

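Call:
carry_out([
  {"translation": [0,0,0],"angular": [0,0,0],"claw": 0.6},
  {"translation": [-0.007,0.004,0],"angular": [0.001,0.001,0.004],"claw": 0.6},
  {"translation": [-0.007,0.003,0],"angular": [0,0,0],"claw": 0.6},
  {"translation": [-0.008,0.004,0],"angular": [0,0,0],"claw": 0.6},
  {"translation": [-0.007,0.004,0],"angular": [0,0,0],"claw": 0.6},
  {"translation": [-0.007,0.004,0],"angular": [0,0,0],"claw": 0.6},
  {"translation": [-0.007,0.005,0],"angular": [0,0,0],"claw": 0.6},
  {"translation": [-0.007,0.006,0],"angular": [0,0,0],"claw": 0.6},
  {"translation": [-0.006,0.005,0],"angular": [0,0,0],"claw": 0.6},
  {"translation": [0,0,0],"angular": [0,0,0],"claw": 0.6},
  {"translation": [0,0,0],"angular": [0,0,0],"claw": -0.3},
  {"translation": [0,0,0],"angular": [0,0,0],"claw": -0.3},
  {"translation": [0,0,0],"angular": [0,0,0],"claw": -0.3},
  {"translation": [0,0,0],"angular": [0,0,0],"claw": -0.3},
], newtons=6)

```text
clock: 17.1
position: [0.5796, -0.13, 0.1472]
ee_rot: [0.503, 1.938, -1.937]
ft_force: [-0.4, 0.0, 0.7]
grip_width: 0.651
```

```bash
python3 - <<'E'
from h import *
brief(); snap('scene','s11'); crop('s11',200,200,400,400,3)
p,M=pose()
rows([(p+[0,0,.09],M,4),([.45,-.06,.31],Rt(0),9)])
E
```

```text
t 17.1 p [ 0.5796 -0.13    0.1472] f [-0.4  0.   0.7] g 0.651 q [-0.17  1.02  1.08 -0.17  2.1   1.41]
1 [-0.011, -0.02, 0.0] [0.0, 0.0, 0.0]
2 [-0.011, -0.019, 0.0] [0.0, 0.0, 0.0]
3 [-0.011, -0.02, 0.0] [0.0, 0.0, 0.0]
4 [-0.011, -0.02, 0.0] [0.0, 0.0, 0.0]
5 [0.009, -0.014, -0.008] [0.0, 0.0, 0.118]
6 [0.007, -0.015, -0.008] [0.0, 0.0, 0.118]
7 [0.005, -0.016, -0.007] [0.0, 0.0, 0.118]
8 [0.003, -0.016, -0.008] [0.0, 0.0, 0.119]
9 [0.002, -0.016, -0.008] [0.0, 0.0, 0.118]
10 [-0.001, -0.017, -0.008] [0.0, 0.0, 0.118]
11 [-0.003, -0.016, -0.007] [0.0, -0.001, 0.118]
12 [-0.004, -0.016, -0.008] [0.0, 0.0, 0.118]
13 [-0.006, -0.015, -0.008] [0.0, 0.0, 0.118]
end [ 0.4502 -0.06    0.3097]
```

View pics/s11c.png

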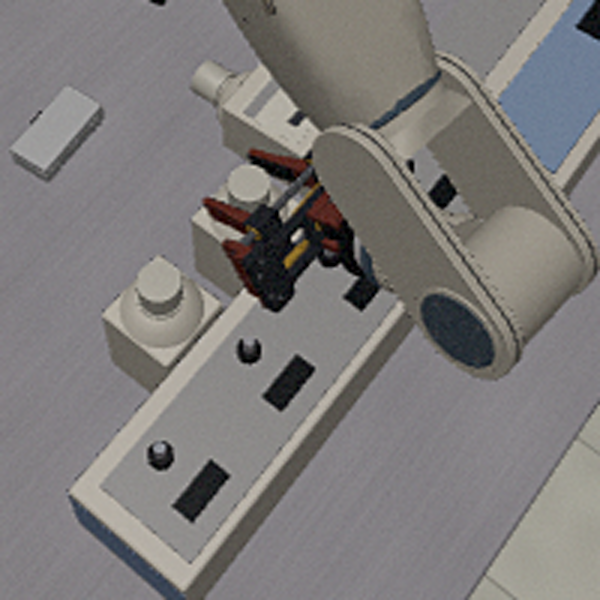

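Both bottles stand. Retreat upward and look.

Call:
carry_out([
  {"translation": [-0.011,-0.02,0],"angular": [0,0,0],"claw": -0.3},
  {"translation": [-0.011,-0.019,0],"angular": [0,0,0],"claw": -0.3},
  {"translation": [-0.011,-0.02,0],"angular": [0,0,0],"claw": -0.3},
  {"translation": [-0.011,-0.02,0],"angular": [0,0,0],"claw": -0.3},
  {"translation": [0.009,-0.014,-0.008],"angular": [0,0,0.118],"claw": -0.3},
  {"translation": [0.007,-0.015,-0.008],"angular": [0,0,0.118],"claw": -0.3},
  {"translation": [0.005,-0.016,-0.007],"angular": [0,0,0.118],"claw": -0.3},
  {"translation": [0.003,-0.016,-0.008],"angular": [0,0,0.119],"claw": -0.3},
  {"translation": [0.002,-0.016,-0.008],"angular": [0,0,0.118],"claw": -0.3},
  {"translation": [-0.001,-0.017,-0.008],"angular": [0,0,0.118],"claw": -0.3},
  {"translation": [-0.003,-0.016,-0.007],"angular": [0,-0.001,0.118],"claw": -0.3},
  {"translation": [-0.004,-0.016,-0.008],"angular": [0,0,0.118],"claw": -0.3},
  {"translation": [-0.006,-0.015,-0.008],"angular": [0,0,0.118],"claw": -0.3},
  {"translation": [0,0,0],"angular": [0,0,0],"claw": -0.3},
  {"translation": [0,0,0],"angular": [0,0,0],"claw": -0.3},
])

```text
clock: 18.65
position: [0.4501, -0.06, 0.3118]
ee_rot: [1.21, 1.206, -1.208]
ft_force: [0.2, -0.0, 0.7]
grip_width: 0.649
```

```bash
python3 - <<'E'
from h import *
brief(); P=viewer.camera_params('wrist'); snap('wrist','w12'); ortho('w12',P,.08,.42,.68,-.32,.08,2000,out='o12')
print(P['T'][:3,3])
E
```

```text
t 18.65 p [ 0.4501 -0.06    0.3118] f [ 0.2 -0.   0.7] g 0.649 q [-0.16  0.06  1.9  -0.    1.19  1.41]
[ 0.53160185 -0.05997557  0.47434791]
```

View pics/o12.png

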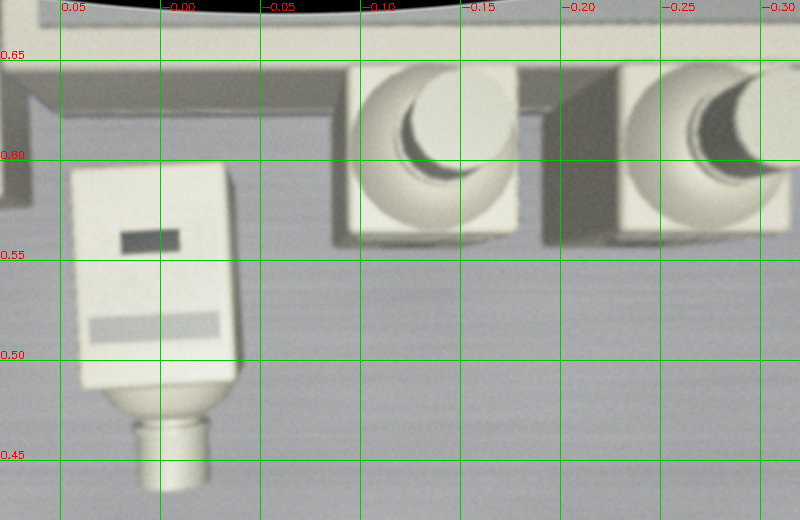

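```bash
python3 - <<'E'
from h import *
M1=Rt(5,2.8); t=grasp2tcp([.442,-.002,.04],M1); print(t)
rows([(t+[0,0,.09],M1,5),(t,M1,4)])
E
```

```text
[ 0.44365398 -0.00191911  0.0210723 ]
1 [0.04, -0.002, -0.012] [-0.01, 0.001, 0.017]
2 [0.04, -0.002, -0.011] [-0.01, 0.0, 0.017]
3 [0.04, -0.002, -0.012] [-0.009, 0.001, 0.018]
4 [0.04, -0.003, -0.012] [-0.01, 0.001, 0.017]
5 [0.04, -0.004, -0.011] [-0.01, 0.0, 0.017]
6 [0.022, -0.002, 0.0] [0.0, 0.0, 0.0]
7 [0.023, -0.002, 0.0] [0.0, 0.0, 0.0]
8 [0.022, -0.002, 0.0] [0.0, 0.0, 0.0]
9 [0.022, -0.002, 0.0] [0.0, 0.0, 0.0]
end [ 0.4438 -0.0023  0.0214]
```

Call:
carry_out([
  {"translation": [0.04,-0.002,-0.012],"angular": [-0.01,0.001,0.017],"claw": -0.4},
  {"translation": [0.04,-0.002,-0.011],"angular": [-0.01,0,0.017],"claw": -0.4},
  {"translation": [0.04,-0.002,-0.012],"angular": [-0.009,0.001,0.018],"claw": -0.4},
  {"translation": [0.04,-0.003,-0.012],"angular": [-0.01,0.001,0.017],"claw": -0.4},
  {"translation": [0.04,-0.004,-0.011],"angular": [-0.01,0,0.017],"claw": -0.4},
  {"translation": [0,0,0],"angular": [0,0,0],"claw": -0.4},
  {"translation": [0.022,-0.002,0],"angular": [0,0,0],"claw": -0.4},
  {"translation": [0.023,-0.002,0],"angular": [0,0,0],"claw": -0.4},
  {"translation": [0.022,-0.002,0],"angular": [0,0,0],"claw": -0.4},
  {"translation": [0.022,-0.002,0],"angular": [0,0,0],"claw": -0.4},
  {"translation": [0,0,0],"angular": [0,0,0],"claw": -0.4},
  {"translation": [0,0,0],"angular": [0,0,0],"claw": 0.6},
  {"translation": [0,0,0],"angular": [0,0,0],"claw": 0.6},
  {"translation": [0,0,0],"angular": [0,0,0],"claw": 0.6},
  {"translation": [0,0,0],"angular": [0,0,0],"claw": 0.6},
  {"translation": [0,0,0],"angular": [0,0,0],"claw": 0.6},
], newtons=40)

```text
clock: 20.3
position: [0.4435, -0.0019, 0.0209]
ee_rot: [1.215, 1.169, -1.108]
ft_force: [-0.6, 0.1, 6.8]
grip_width: 0.45
```

```bash
python3 - <<'E'
from h import *
brief(); snap('wrist','w13')
standup(.597,.0055,2.8,.557,.0,66,14)
E
```

```text
t 20.3 p [ 0.4435 -0.0019  0.0209] f [-0.6  0.1  6.8] g 0.45 q [-0.04  0.52  2.18  0.02  0.35  1.46]
1 [-0.014, 0.001, 0.0] [0.004, 0.0, -0.083]
2 [-0.013, 0.0, 0.0] [0.003, 0.0, -0.082]
3 [-0.013, 0.001, -0.001] [0.004, 0.0, -0.082]
4 [-0.012, 0.0, 0.0] [0.003, 0.001, -0.083]
5 [-0.011, 0.001, 0.0] [0.003, 0.001, -0.082]
6 [-0.012, 0.0, 0.0] [0.004, 0.001, -0.082]
7 [-0.011, 0.001, 0.0] [0.003, 0.001, -0.083]
8 [-0.011, 0.001, 0.0] [0.003, 0.002, -0.082]
9 [-0.011, 0.001, 0.0] [0.003, 0.002, -0.082]
10 [-0.01, 0.001, 0.0] [0.002, 0.002, -0.082]
11 [-0.011, 0.001, 0.0] [0.003, 0.003, -0.083]
12 [-0.01, 0.002, 0.0] [0.002, 0.003, -0.082]
13 [-0.01, 0.001, 0.0] [0.002, 0.002, -0.082]
14 [-0.01, 0.002, 0.0] [0.002, 0.003, -0.082]
end [5.142e-01 3.000e-04 1.517e-01]
```

View pics/w13.png

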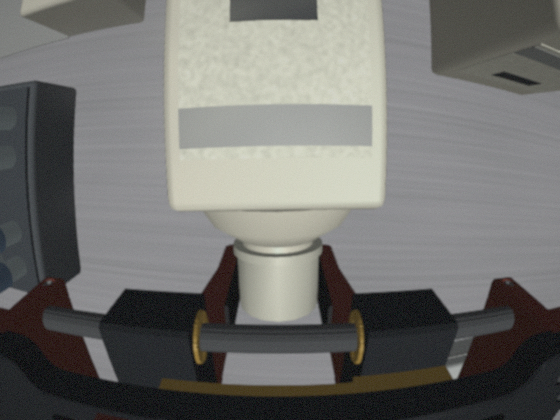

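Call:
carry_out([
  {"translation": [-0.014,0.001,0],"angular": [0.004,0,-0.083],"claw": 0.6},
  {"translation": [-0.013,0,0],"angular": [0.003,0,-0.082],"claw": 0.6},
  {"translation": [-0.013,0.001,-0.001],"angular": [0.004,0,-0.082],"claw": 0.6},
  {"translation": [-0.012,0,0],"angular": [0.003,0.001,-0.083],"claw": 0.6},
  {"translation": [-0.011,0.001,0],"angular": [0.003,0.001,-0.082],"claw": 0.6},
  {"translation": [-0.012,0,0],"angular": [0.004,0.001,-0.082],"claw": 0.6},
  {"translation": [-0.011,0.001,0],"angular": [0.003,0.001,-0.083],"claw": 0.6},
  {"translation": [-0.011,0.001,0],"angular": [0.003,0.002,-0.082],"claw": 0.6},
  {"translation": [-0.011,0.001,0],"angular": [0.003,0.002,-0.082],"claw": 0.6},
  {"translation": [-0.01,0.001,0],"angular": [0.002,0.002,-0.082],"claw": 0.6},
  {"translation": [-0.011,0.001,0],"angular": [0.003,0.003,-0.083],"claw": 0.6},
  {"translation": [-0.01,0.002,0],"angular": [0.002,0.003,-0.082],"claw": 0.6},
  {"translation": [-0.01,0.001,0],"angular": [0.002,0.002,-0.082],"claw": 0.6},
  {"translation": [-0.01,0.002,0],"angular": [0.002,0.003,-0.082],"claw": 0.6},
  {"translation": [0,0,0],"angular": [0,0,0],"claw": 0.6},
])

```text
clock: 21.85
position: [0.514, 0.0004, 0.1506]
ee_rot: [0.495, 1.942, -1.942]
ft_force: [-0.2, 0.6, 5.8]
grip_width: 0.45
```

```bash
python3 - <<'E'
from h import *
brief(); snap('wrist','w14')
standup(.557,.0,0,.557,.0,90,8,th0=66,pitch_fix=-61,lift=.001)
E
```

```text
t 21.85 p [5.140e-01 4.000e-04 1.506e-01] f [-0.2  0.6  5.8] g 0.45 q [-0.01  0.92  1.3  -0.01  1.99  1.56]
1 [-0.007, 0.004, 0.0] [0.0, 0.0, 0.004]
2 [-0.008, 0.003, 0.0] [0.0, 0.0, 0.0]
3 [-0.008, 0.004, 0.0] [0.0, 0.0, 0.0]
4 [-0.007, 0.004, 0.0] [0.0, 0.0, 0.0]
5 [-0.007, 0.005, 0.0] [0.0, 0.0, 0.0]
6 [-0.007, 0.005, 0.0] [0.0, 0.0, 0.0]
7 [-0.006, 0.005, 0.0] [0.0, 0.0, 0.0]
8 [-0.006, 0.006, 0.0] [0.0, 0.0, 0.0]
end [5.802e-01 4.000e-04 1.462e-01]
```

View pics/w14.png

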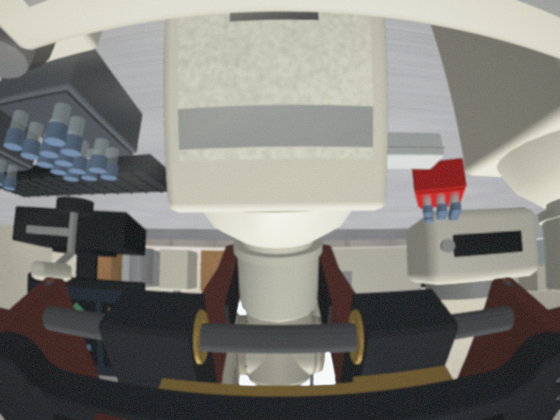

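Call:
carry_out([
  {"translation": [0,0,0],"angular": [0,0,0],"claw": 0.6},
  {"translation": [-0.007,0.004,0],"angular": [0,0,0.004],"claw": 0.6},
  {"translation": [-0.008,0.003,0],"angular": [0,0,0],"claw": 0.6},
  {"translation": [-0.008,0.004,0],"angular": [0,0,0],"claw": 0.6},
  {"translation": [-0.007,0.004,0],"angular": [0,0,0],"claw": 0.6},
  {"translation": [-0.007,0.005,0],"angular": [0,0,0],"claw": 0.6},
  {"translation": [-0.007,0.005,0],"angular": [0,0,0],"claw": 0.6},
  {"translation": [-0.006,0.005,0],"angular": [0,0,0],"claw": 0.6},
  {"translation": [-0.006,0.006,0],"angular": [0,0,0],"claw": 0.6},
  {"translation": [0,0,0],"angular": [0,0,0],"claw": 0.6},
  {"translation": [0,0,0],"angular": [0,0,0],"claw": -0.3},
  {"translation": [0,0,0],"angular": [0,0,0],"claw": -0.3},
  {"translation": [0,0,0],"angular": [0,0,0],"claw": -0.3},
  {"translation": [0,0,0],"angular": [0,0,0],"claw": -0.3},
], newtons=6)

```text
clock: 23.3
position: [0.5798, 0.0001, 0.1462]
ee_rot: [0.503, 1.936, -1.937]
ft_force: [-0.5, 0.8, -1.0]
grip_width: 0.647
```

```bash
python3 - <<'E'
from h import *
brief(); snap('scene','s15'); crop('s15',200,200,400,400,3)
p,M=pose()
rows([(p+[0,0,.09],M,4),([.46,-.06,.31],Rt(0),9)])
E
```

```text
t 23.3 p [5.798e-01 1.000e-04 1.462e-01] f [-0.5  0.8 -1. ] g 0.647 q [-0.01  1.01  1.11 -0.01  2.09  1.56]
1 [-0.011, -0.02, 0.0] [0.0, 0.0, 0.0]
2 [-0.011, -0.019, 0.0] [0.0, 0.0, 0.0]
3 [-0.011, -0.02, 0.0] [0.0, 0.0, 0.0]
4 [-0.011, -0.02, 0.0] [0.0, 0.0, 0.0]
5 [0.008, -0.014, 0.007] [0.0, 0.0, 0.118]
6 [0.006, -0.014, 0.006] [0.0, 0.0, 0.118]
7 [0.004, -0.015, 0.007] [0.0, 0.0, 0.118]
8 [0.003, -0.015, 0.007] [0.0, 0.0, 0.118]
9 [0.0, -0.016, 0.006] [0.0, 0.0, 0.118]
10 [-0.001, -0.015, 0.007] [0.0, 0.0, 0.118]
11 [-0.003, -0.016, 0.007] [0.0, 0.0, 0.118]
12 [-0.005, -0.015, 0.007] [0.0, 0.0, 0.118]
13 [-0.006, -0.014, 0.006] [0.0, 0.0, 0.119]
end [ 0.4598 -0.0598  0.3096]
```

View pics/s15c.png

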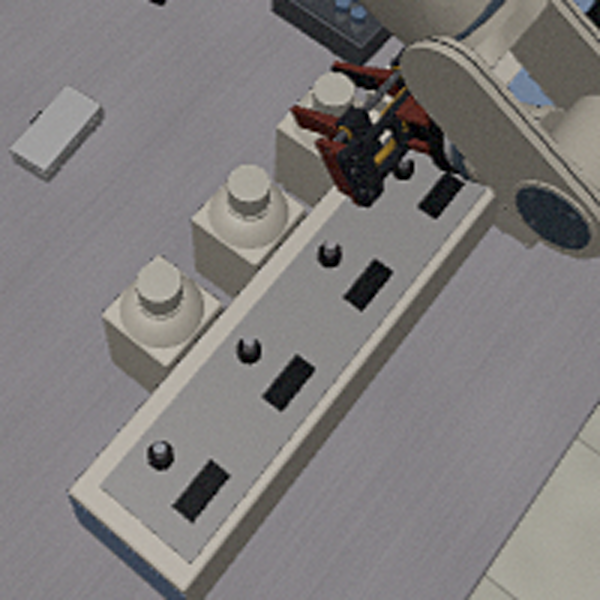

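Call:
carry_out([
  {"translation": [-0.011,-0.02,0],"angular": [0,0,0],"claw": -0.3},
  {"translation": [-0.011,-0.019,0],"angular": [0,0,0],"claw": -0.3},
  {"translation": [-0.011,-0.02,0],"angular": [0,0,0],"claw": -0.3},
  {"translation": [-0.011,-0.02,0],"angular": [0,0,0],"claw": -0.3},
  {"translation": [0.008,-0.014,0.007],"angular": [0,0,0.118],"claw": -0.3},
  {"translation": [0.006,-0.014,0.006],"angular": [0,0,0.118],"claw": -0.3},
  {"translation": [0.004,-0.015,0.007],"angular": [0,0,0.118],"claw": -0.3},
  {"translation": [0.003,-0.015,0.007],"angular": [0,0,0.118],"claw": -0.3},
  {"translation": [0,-0.016,0.006],"angular": [0,0,0.118],"claw": 0.1},
  {"translation": [-0.001,-0.015,0.007],"angular": [0,0,0.118],"claw": 0.1},
  {"translation": [-0.003,-0.016,0.007],"angular": [0,0,0.118],"claw": 0.1},
  {"translation": [-0.005,-0.015,0.007],"angular": [0,0,0.118],"claw": 0.1},
  {"translation": [-0.006,-0.014,0.006],"angular": [0,0,0.119],"claw": 0.1},
  {"translation": [0,0,0],"angular": [0,0,0],"claw": 0.1},
  {"translation": [0,0,0],"angular": [0,0,0],"claw": 0.1},
])

```text
clock: 24.85
position: [0.4596, -0.0598, 0.3119]
ee_rot: [1.211, 1.206, -1.207]
ft_force: [0.7, 0.1, 0.3]
grip_width: 0.452
```

```bash
python3 - <<'E'
from h import *
brief(); P=viewer.camera_params('wrist'); snap('wrist','w16'); ortho('w16',P,.113,.42,.68,-.32,.08,2000,out='o16')
M=Rt(15)
rows([([.50,-.128,.13],M,5),([.52,-.128,.035],M,3),([.5475,-.128,.035],M,5)])
E
```

```text
t 24.85 p [ 0.4596 -0.0598  0.3119] f [0.7 0.1 0.3] g 0.452 q [-0.16  0.07  1.88 -0.    1.19  1.42]
1 [0.036, 0.008, 0.014] [0.0, 0.0, 0.052]
2 [0.037, 0.006, 0.013] [0.0, 0.0, 0.052]
3 [0.037, 0.004, 0.014] [0.0, 0.0, 0.052]
4 [0.037, 0.002, 0.014] [0.0, 0.0, 0.052]
5 [0.037, 0.0, 0.013] [0.0, 0.0, 0.052]
6 [0.032, -0.002, 0.0] [0.0, 0.0, 0.0]
7 [0.033, -0.001, 0.0] [0.0, 0.0, 0.0]
8 [0.032, -0.002, 0.0] [0.0, 0.0, 0.0]
9 [0.001, 0.005, 0.0] [0.0, 0.0, 0.0]
10 [0.002, 0.006, 0.0] [0.0, 0.0, 0.0]
11 [0.001, 0.005, 0.0] [0.0, 0.0, 0.0]
12 [0.002, 0.005, 0.0] [0.0, 0.0, 0.0]
13 [0.001, 0.005, 0.0] [0.0, 0.0, 0.0]
end [ 0.5471 -0.1279  0.0349]
```

View pics/o16.png

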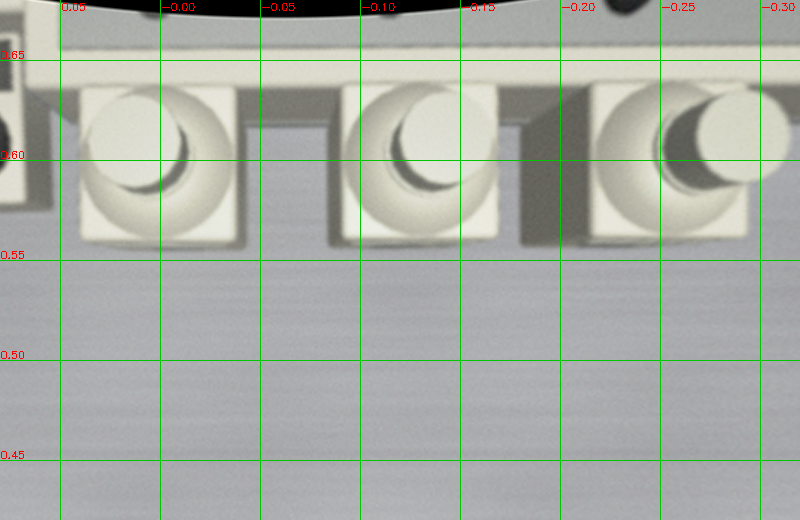

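Call:
carry_out([
  {"translation": [0.036,0.008,0.014],"angular": [0,0,0.052],"claw": 0.1},
  {"translation": [0.037,0.006,0.013],"angular": [0,0,0.052],"claw": 0.1},
  {"translation": [0.037,0.004,0.014],"angular": [0,0,0.052],"claw": 0.1},
  {"translation": [0.037,0.002,0.014],"angular": [0,0,0.052],"claw": 0.1},
  {"translation": [0.037,0,0.013],"angular": [0,0,0.052],"claw": 0.1},
  {"translation": [0.032,-0.002,0],"angular": [0,0,0],"claw": 0.1},
  {"translation": [0.033,-0.001,0],"angular": [0,0,0],"claw": 0.1},
  {"translation": [0.032,-0.002,0],"angular": [0,0,0],"claw": 0.1},
  {"translation": [0.001,0.005,0],"angular": [0,0,0],"claw": 0.1},
  {"translation": [0.002,0.006,0],"angular": [0,0,0],"claw": 0.1},
  {"translation": [0.001,0.005,0],"angular": [0,0,0],"claw": 0.1},
  {"translation": [0.002,0.005,0],"angular": [0,0,0],"claw": 0.1},
  {"translation": [0.001,0.005,0],"angular": [0,0,0],"claw": 0.1},
  {"translation": [0,0.002,0],"angular": [0,0,0],"claw": 0.1},
  {"translation": [0,0,0],"angular": [0,0,0],"claw": 0.1},
  {"translation": [0,0,0],"angular": [0,0,0],"claw": 0.1},
])

```text
clock: 26.5
position: [0.5481, -0.1277, 0.034]
ee_rot: [1.321, 1.015, -1.015]
ft_force: [0.3, 0.5, -0.3]
grip_width: 0.451
```

Call:
carry_out([
  {"translation": [0,0.002,0],"angular": [0,0,0],"claw": 0.1},
  {"translation": [0,0,0],"angular": [0,0,0],"claw": 0.1},
  {"translation": [0,0,0],"angular": [0,0,0],"claw": 0.1},
])

```text
clock: 26.8
position: [0.5495, -0.1276, 0.0341]
ee_rot: [1.321, 1.016, -1.016]
ft_force: [-3.4, -0.7, 1.6]
grip_width: 0.45
```

Call:
carry_out([
  {"translation": [0,0.001,0],"angular": [0,0,0],"claw": 0.1},
  {"translation": [0,0.001,0],"angular": [0,0,0],"claw": 0.1},
  {"translation": [0,0,0],"angular": [0,0,0],"claw": 0.1},
])

```text
clock: 27.1
position: [0.5497, -0.1275, 0.034]
ee_rot: [1.32, 1.019, -1.018]
ft_force: [-9.2, -3.2, 2.5]
grip_width: 0.451
```

```bash
python3 - <<'E'
from h import *
M=Rt(15)
rows([([.515,-.128,.035],M,3),([.515,.001,.035],M,4),([.5475,.001,.035],M,6)])
E
```

```text
1 [-0.003, -0.011, 0.0] [0.0, 0.0, 0.002]
2 [-0.004, -0.011, 0.0] [0.0, -0.001, 0.001]
3 [-0.003, -0.011, 0.001] [0.0, 0.0, 0.002]
4 [0.0, 0.0, -0.032] [0.0, 0.0, 0.0]
5 [0.0, 0.0, -0.033] [0.0, 0.0, 0.0]
6 [0.0, 0.0, -0.032] [0.0, 0.0, 0.0]
7 [0.0, 0.0, -0.032] [0.0, 0.0, 0.0]
8 [0.001, 0.005, 0.0] [0.0, 0.0, 0.0]
9 [0.002, 0.005, 0.0] [0.0, 0.0, 0.0]
10 [0.001, 0.006, 0.0] [0.0, 0.0, 0.0]
11 [0.002, 0.005, 0.0] [0.0, 0.0, 0.0]
12 [0.001, 0.005, 0.0] [0.0, 0.0, 0.0]
13 [0.002, 0.005, 0.0] [0.0, 0.0, 0.0]
end [5.475e-01 5.000e-04 3.460e-02]
```

Call:
carry_out([
  {"translation": [-0.003,-0.011,0],"angular": [0,0,0.002],"claw": 0.1},
  {"translation": [-0.004,-0.011,0],"angular": [0,-0.001,0.001],"claw": 0.1},
  {"translation": [-0.003,-0.011,0.001],"angular": [0,0,0.002],"claw": 0.1},
  {"translation": [0,0,-0.032],"angular": [0,0,0],"claw": 0.1},
  {"translation": [0,0,-0.033],"angular": [0,0,0],"claw": 0.1},
  {"translation": [0,0,-0.032],"angular": [0,0,0],"claw": 0.1},
  {"translation": [0,0,-0.032],"angular": [0,0,0],"claw": 0.1},
  {"translation": [0.001,0.005,0],"angular": [0,0,0],"claw": 0.1},
  {"translation": [0.002,0.005,0],"angular": [0,0,0],"claw": 0.1},
  {"translation": [0.001,0.006,0],"angular": [0,0,0],"claw": 0.1},
  {"translation": [0.002,0.005,0],"angular": [0,0,0],"claw": 0.1},
  {"translation": [0.001,0.005,0],"angular": [0,0,0],"claw": 0.1},
  {"translation": [0.002,0.005,0],"angular": [0,0,0],"claw": 0.1},
  {"translation": [0,0.002,0],"angular": [0,0,0],"claw": 0.1},
  {"translation": [0,0,0],"angular": [0,0,0],"claw": 0.1},
  {"translation": [0,0,0],"angular": [0,0,0],"claw": 0.1},
])

```text
clock: 28.7
position: [0.5487, -0.0003, 0.0346]
ee_rot: [1.32, 1.015, -1.017]
ft_force: [-7.8, -2.0, 3.3]
grip_width: 0.447
```

Call:
carry_out([
  {"translation": [0,0.001,0],"angular": [0,0,0],"claw": 0.1},
  {"translation": [0,0.001,0],"angular": [0,0,0],"claw": 0.1},
  {"translation": [0,0,0],"angular": [0,0,0],"claw": 0.1},
])

```text
clock: 29.0
position: [0.5488, -0.0003, 0.0346]
ee_rot: [1.319, 1.018, -1.02]
ft_force: [-12.7, -2.0, 6.8]
grip_width: 0.45
```

```bash
python3 - <<'E'
from h import *
rows([([.49,-.01,.04],Rt(15),3),([.47,.05,.15],Rt(10),3),([.43,.26,.35],Rt(0),6)])
E
```

```text
1 [-0.007, -0.018, 0.003] [0.0, 0.0, 0.002]
2 [-0.006, -0.019, 0.004] [0.0, 0.001, 0.002]
3 [-0.007, -0.018, 0.003] [-0.001, 0.0, 0.002]
4 [-0.037, 0.003, -0.02] [0.0, 0.0, -0.029]
5 [-0.038, 0.002, -0.02] [0.0, 0.0, -0.029]
6 [-0.037, 0.0, -0.02] [0.0, 0.0, -0.029]
7 [-0.034, -0.001, -0.035] [0.0, 0.0, -0.029]
8 [-0.034, -0.001, -0.035] [0.0, 0.0, -0.029]
9 [-0.034, -0.003, -0.035] [0.0, 0.0, -0.029]
10 [-0.034, -0.004, -0.035] [0.0, 0.0, -0.03]
11 [-0.033, -0.004, -0.035] [0.0, 0.0, -0.029]
12 [-0.034, -0.006, -0.035] [0.0, 0.0, -0.029]
end [0.4298 0.2598 0.3503]
```

Call:
carry_out([
  {"translation": [-0.007,-0.018,0.003],"angular": [0,0,0.002],"claw": 0.1},
  {"translation": [-0.006,-0.019,0.004],"angular": [0,0.001,0.002],"claw": 0.1},
  {"translation": [-0.007,-0.018,0.003],"angular": [-0.001,0,0.002],"claw": 0.1},
  {"translation": [-0.037,0.003,-0.02],"angular": [0,0,-0.029],"claw": 0.1},
  {"translation": [-0.038,0.002,-0.02],"angular": [0,0,-0.029],"claw": 0.1},
  {"translation": [-0.037,0,-0.02],"angular": [0,0,-0.029],"claw": 0.1},
  {"translation": [-0.034,-0.001,-0.035],"angular": [0,0,-0.029],"claw": 0.1},
  {"translation": [-0.034,-0.001,-0.035],"angular": [0,0,-0.029],"claw": 0.1},
  {"translation": [-0.034,-0.003,-0.035],"angular": [0,0,-0.029],"claw": 0.1},
  {"translation": [-0.034,-0.004,-0.035],"angular": [0,0,-0.03],"claw": 0.1},
  {"translation": [-0.033,-0.004,-0.035],"angular": [0,0,-0.029],"claw": 0.1},
  {"translation": [-0.034,-0.006,-0.035],"angular": [0,0,-0.029],"claw": 0.1},
  {"translation": [0,0,0],"angular": [0,0,0],"claw": 0.1},
  {"translation": [0,0,0],"angular": [0,0,0],"claw": 0.1},
])

```text
clock: 30.4
position: [0.4316, 0.2606, 0.3508]
ee_rot: [1.212, 1.202, -1.2]
ft_force: [-0.1, -0.1, -1.0]
grip_width: 0.451
```

```bash
python3 - <<'E'
from h import *
brief(); P=viewer.camera_params('wrist'); np.save('w17.npy',P['T']); snap('wrist','w17'); 
ortho('w17',P,.045,.38,.70,.08,.45,2000,out='o17')
ortho('w17',P,.0,.38,.70,.08,.45,2000,out='o17z')
print(P['T'][:3,3])
E
```

```text
t 30.4 p [0.4316 0.2606 0.3508] f [-0.1 -0.1 -1. ] g 0.451 q [ 0.52  0.1   1.76 -0.01  1.27  2.09]
[0.51175469 0.26061782 0.51396857]
```

View pics/o17.png

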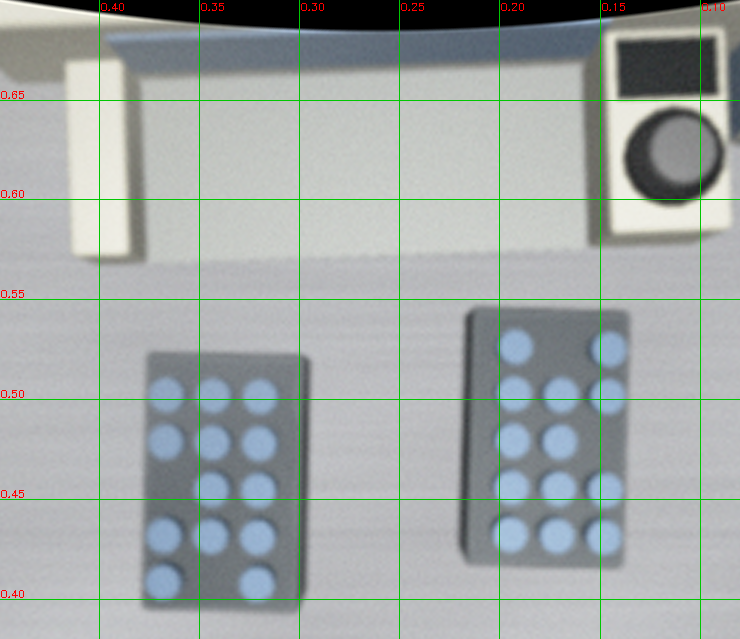

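View pics/o17z.png

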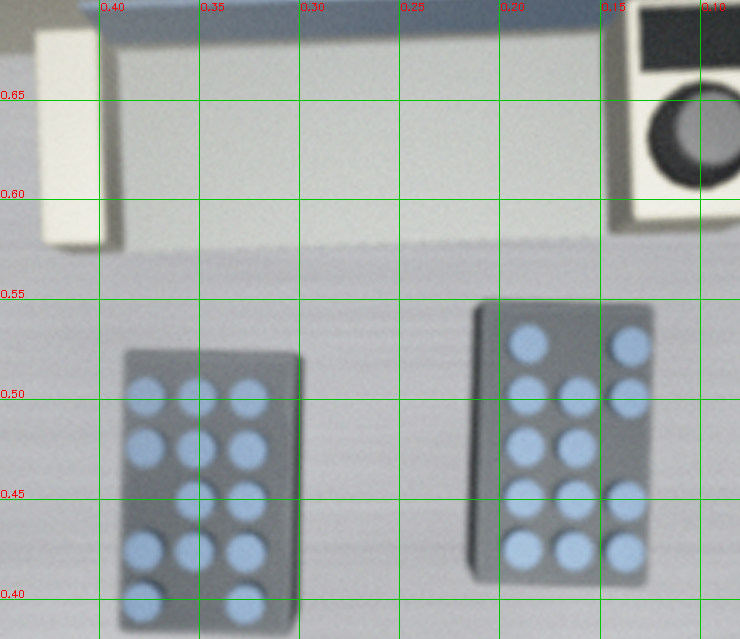

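```bash
python3 - <<'E'
from h import *
P=viewer.camera_params('wrist');P['T']=np.load('w1.npy')
for n,(u,v),z in [('kb BRfront',(220,309),.02),('kb front L',(20,317),.02),('phone top',(278,305),.01),('phone R',(258,310),.01),('roll',(5,203),.04)]:
    print(n,pix('wrist',(u/1.4,v/1.4),z,P).round(3))
print('roll',pix('scene',(368,143),.02),'beaker',pix('scene',(398,159),.05))
M=Rt(0)
rows([([.481,.100,.13],M,6),([.481,.100,.016],M,3),([.481,.140,.016],M,5),([.481,.157,.016],M,4)])
E
```

```text
kb BRfront [0.309 0.166]
kb front L [0.287 0.554]
phone top [0.312 0.087]
phone R [0.304 0.115]
roll [0.478 0.523]
roll [0.47438955 0.54600232] beaker [0.61557142 0.5162982 ]
1 [0.037, 0.008, 0.027] [0.0, 0.0, -0.001]
2 [0.036, 0.008, 0.026] [0.0, 0.0, -0.002]
3 [0.037, 0.008, 0.027] [0.001, 0.001, -0.001]
4 [0.037, 0.008, 0.026] [0.0, 0.0, -0.002]
5 [0.036, 0.008, 0.027] [0.0, 0.0, -0.001]
6 [0.037, 0.009, 0.026] [0.0, 0.0, -0.002]
7 [0.038, 0.0, 0.0] [0.0, 0.0, 0.0]
8 [0.038, 0.0, 0.0] [0.0, 0.0, 0.0]
9 [0.038, 0.0, 0.0] [0.0, 0.0, 0.0]
10 [0.0, 0.0, -0.008] [0.0, 0.0, 0.0]
11 [0.0, 0.0, -0.008] [0.0, 0.0, 0.0]
12 [0.0, 0.0, -0.008] [0.0, 0.0, 0.0]
13 [0.0, 0.0, -0.008] [0.0, 0.0, 0.0]
14 [0.0, 0.0, -0.008] [0.0, 0.0, 0.0]
15 [0.0, 0.0, -0.004] [0.0, 0.0, 0.0]
16 [0.0, 0.0, -0.004] [0.0, 0.0, 0.0]
17 [0.0, 0.0, -0.004] [0.0, 0.0, 0.0]
18 [0.0, 0.0, -0.005] [0.0, 0.0, 0.0]
end [0.4813 0.1574 0.0161]
```

Call:
carry_out([
  {"translation": [0.037,0.008,0.027],"angular": [0,0,-0.001],"claw": 1},
  {"translation": [0.036,0.008,0.026],"angular": [0,0,-0.002],"claw": 1},
  {"translation": [0.037,0.008,0.027],"angular": [0.001,0.001,-0.001],"claw": 1},
  {"translation": [0.037,0.008,0.026],"angular": [0,0,-0.002],"claw": 1},
  {"translation": [0.036,0.008,0.027],"angular": [0,0,-0.001],"claw": 1},
  {"translation": [0.037,0.009,0.026],"angular": [0,0,-0.002],"claw": 1},
  {"translation": [0.038,0,0],"angular": [0,0,0],"claw": 1},
  {"translation": [0.038,0,0],"angular": [0,0,0],"claw": 1},
  {"translation": [0.038,0,0],"angular": [0,0,0],"claw": 1},
  {"translation": [0,0,0],"angular": [0,0,0],"claw": 1},
  {"translation": [0,0,-0.008],"angular": [0,0,0],"claw": 1},
  {"translation": [0,0,-0.008],"angular": [0,0,0],"claw": 1},
])

```text
clock: 31.65
position: [0.4827, 0.1176, 0.0184]
ee_rot: [1.212, 1.208, -1.208]
ft_force: [-0.3, 0.5, -0.1]
grip_width: 0.01
```

Call:
carry_out([
  {"translation": [0,0,-0.004],"angular": [0,0,0],"claw": 1},
  {"translation": [0,0,-0.004],"angular": [0,0,0],"claw": 1},
  {"translation": [0,0,-0.004],"angular": [0,0,0],"claw": 1},
  {"translation": [0,0,-0.004],"angular": [0,0,0],"claw": 1},
  {"translation": [0,0,-0.004],"angular": [0,0,0],"claw": 1},
  {"translation": [0,0,-0.004],"angular": [0,0,0],"claw": 1},
  {"translation": [0,0,0],"angular": [0,0,0],"claw": 1},
])

```text
clock: 32.35
position: [0.4827, 0.1417, 0.0181]
ee_rot: [1.21, 1.208, -1.207]
ft_force: [0.2, -3.7, 4.4]
grip_width: 0.004
```

```bash
python3 - <<'E'
from h import *
brief(); snap('wrist','w18')
E
```

```text
t 32.35 p [0.4827 0.1417 0.0181] f [ 0.2 -3.7  4.4] g 0.004 q [ 0.26  0.59  2.   -0.    0.55  1.83]
```

View pics/w18.png

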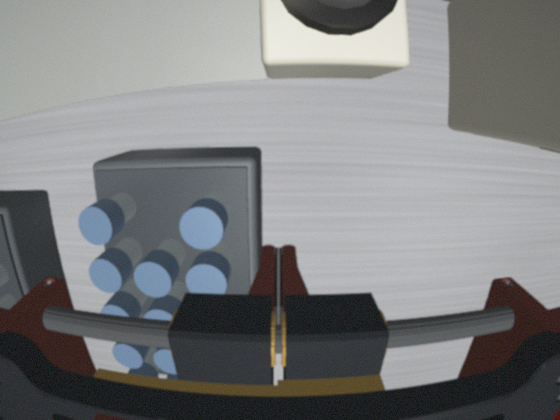

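Call:
carry_out([
  {"translation": [0,0,-0.004],"angular": [0,0,0],"claw": 1},
  {"translation": [0,0,-0.004],"angular": [0,0,0],"claw": 1},
  {"translation": [0,0,-0.004],"angular": [0,0,0],"claw": 1},
  {"translation": [0,0,-0.004],"angular": [0,0,0],"claw": 1},
  {"translation": [0,0,0],"angular": [0,0,0],"claw": 1},
])

```text
clock: 32.9
position: [0.4823, 0.1576, 0.0178]
ee_rot: [1.21, 1.209, -1.207]
ft_force: [1.0, -3.8, 4.4]
grip_width: 0.006
```

```bash
python3 - <<'E'
from h import *
brief(); P=viewer.camera_params('wrist'); snap('wrist','w19'); ortho('w19',P,.045,.38,.62,.08,.36,2500,out='o19')
rows([([.47,.12,.018],Rt(0),2),([.42,.15,.15],Rt(0),4),([.37,.20,.20],Rt(0),3)])
E
```

```text
t 32.9 p [0.4823 0.1576 0.0178] f [ 1.  -3.8  4.4] g 0.006 q [ 0.29  0.59  1.99 -0.    0.56  1.86]
1 [0.0, -0.006, 0.019] [0.0, 0.0, -0.001]
2 [0.0, -0.006, 0.019] [0.0, -0.001, -0.001]
3 [-0.033, -0.013, -0.008] [0.0, 0.0, 0.0]
4 [-0.033, -0.012, -0.007] [0.0, 0.0, 0.0]
5 [-0.033, -0.013, -0.008] [0.0, 0.0, 0.0]
6 [-0.033, -0.012, -0.007] [0.0, 0.0, 0.0]
7 [-0.017, -0.017, -0.017] [0.0, 0.0, 0.0]
8 [-0.017, -0.017, -0.017] [0.0, 0.0, 0.0]
9 [-0.016, -0.016, -0.016] [0.0, 0.0, 0.0]
end [0.3704 0.1996 0.1997]
```

View pics/o19.png

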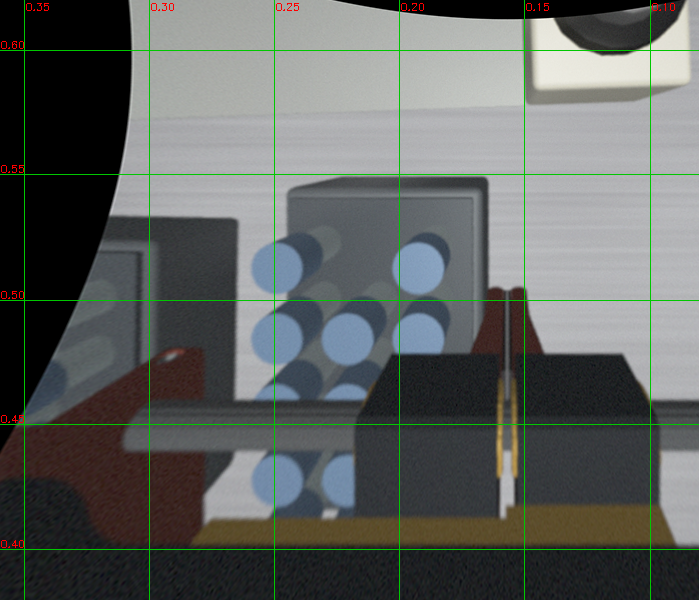

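```bash
python3 - <<'E'
from h import *
M=Rt(0,1.9)
rows([([.475,.13,.018],Rt(0),2),([.43,.14,.12],Rt(0),3),([.385,.210,.12],M,3),([.385,.210,.016],M,3),([.50,.213,.016],M,9)])
E
```

```text
1 [0.0, -0.004, 0.014] [0.0, 0.0, -0.001]
2 [0.0, -0.003, 0.014] [0.0, -0.001, -0.001]
3 [-0.034, -0.015, -0.003] [0.0, 0.0, 0.0]
4 [-0.034, -0.015, -0.004] [0.0, 0.0, 0.0]
5 [-0.034, -0.015, -0.003] [0.0, 0.0, 0.0]
6 [0.0, -0.015, -0.023] [-0.011, 0.0, 0.0]
7 [0.0, -0.015, -0.024] [-0.011, 0.0, 0.0]
8 [0.0, -0.015, -0.024] [-0.011, 0.0, 0.0]
9 [0.035, 0.0, 0.0] [0.0, 0.0, 0.0]
10 [0.034, 0.0, 0.0] [0.0, 0.0, 0.0]
11 [0.035, 0.0, 0.0] [0.0, 0.0, 0.0]
12 [0.0, 0.013, 0.0] [0.0, 0.0, 0.0]
13 [0.0, 0.013, 0.0] [0.0, 0.0, 0.0]
14 [0.0, 0.012, 0.0] [0.0, 0.0, 0.0]
15 [0.0, 0.013, 0.0] [0.0, 0.0, 0.0]
16 [0.0, 0.013, 0.0] [0.0, 0.0, 0.0]
17 [0.0, 0.013, 0.001] [0.0, 0.0, 0.0]
18 [0.0, 0.013, 0.0] [0.0, 0.0, 0.0]
19 [0.0, 0.013, 0.0] [0.0, 0.0, 0.0]
20 [0.0, 0.012, 0.0] [0.0, 0.0, 0.0]
end [0.4995 0.2128 0.0157]
```

Call:
carry_out([
  {"translation": [0,-0.004,0.014],"angular": [0,0,-0.001],"claw": 1},
  {"translation": [0,-0.003,0.014],"angular": [0,-0.001,-0.001],"claw": 1},
  {"translation": [-0.034,-0.015,-0.003],"angular": [0,0,0],"claw": 1},
  {"translation": [-0.034,-0.015,-0.004],"angular": [0,0,0],"claw": 1},
  {"translation": [-0.034,-0.015,-0.003],"angular": [0,0,0],"claw": 1},
  {"translation": [0,-0.015,-0.023],"angular": [-0.011,0,0],"claw": 0.1},
  {"translation": [0,-0.015,-0.024],"angular": [-0.011,0,0],"claw": 0.1},
  {"translation": [0,-0.015,-0.024],"angular": [-0.011,0,0],"claw": 0.1},
  {"translation": [0.035,0,0],"angular": [0,0,0],"claw": 0.1},
  {"translation": [0.034,0,0],"angular": [0,0,0],"claw": 0.1},
  {"translation": [0.035,0,0],"angular": [0,0,0],"claw": 0.1},
  {"translation": [0,0,0],"angular": [0,0,0],"claw": 0.1},
])

```text
clock: 34.15
position: [0.381, 0.2076, 0.0119]
ee_rot: [1.178, 1.228, -1.194]
ft_force: [-0.7, 0.8, 0.0]
grip_width: 0.449
```

```bash
python3 - <<'E'
from h import *
brief(); snap('wrist','w20')
M=Rt(0,1.9)
rows([([.50,.2125,.016],M,10),([.528,.2133,.016],M,4)])
E
```

```text
t 34.15 p [0.381  0.2076 0.0119] f [-0.7  0.8  0. ] g 0.449 q [0.47 0.55 2.14 0.   0.46 2.01]
1 [0.0, 0.012, 0.0] [0.0, 0.0, 0.001]
2 [-0.001, 0.012, 0.0] [0.0, 0.001, 0.0]
3 [0.0, 0.011, 0.0] [0.0, 0.0, 0.001]
4 [0.0, 0.012, 0.0] [0.0, 0.0, 0.001]
5 [0.0, 0.012, 0.0] [0.0, 0.0, 0.0]
6 [-0.001, 0.012, 0.0] [-0.001, 0.001, 0.001]
7 [0.0, 0.012, 0.0] [0.0, 0.0, 0.001]
8 [0.0, 0.011, 0.0] [0.0, 0.0, 0.0]
9 [0.0, 0.012, 0.0] [0.0, 0.0, 0.001]
10 [-0.001, 0.012, 0.0] [0.0, 0.001, 0.001]
11 [0.0, 0.007, 0.0] [0.0, 0.0, 0.0]
12 [0.0, 0.007, 0.0] [0.0, 0.0, 0.0]
13 [0.0, 0.007, 0.0] [0.0, 0.0, 0.0]
14 [0.0, 0.007, 0.0] [0.0, 0.0, 0.0]
end [0.5281 0.2131 0.0163]
```

View pics/w20.png

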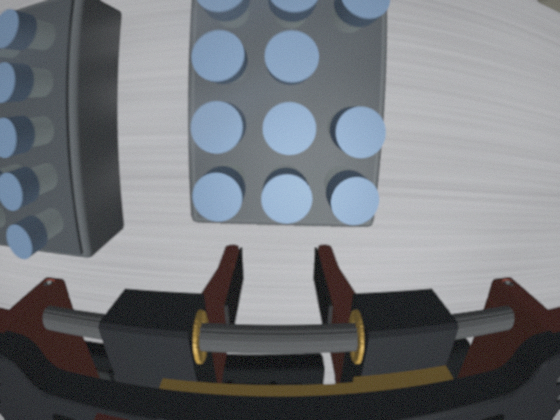

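Call:
carry_out([
  {"translation": [-0.002,0.012,0],"angular": [0,0,0.001],"claw": 0.1},
  {"translation": [-0.001,0.012,0],"angular": [0,0.001,0],"claw": 0.1},
  {"translation": [0,0.011,0],"angular": [0,0,0.001],"claw": 0.1},
  {"translation": [0,0.012,0],"angular": [0,0,0.001],"claw": 0.1},
  {"translation": [0,0.012,0],"angular": [0,0,0],"claw": 0.1},
  {"translation": [0,0.012,0],"angular": [-0.001,0.001,0.001],"claw": 0.1},
  {"translation": [0,0.012,0],"angular": [0,0,0.001],"claw": 0.1},
  {"translation": [0,0.011,0],"angular": [0,0,0],"claw": 0.1},
  {"translation": [0,0.012,0],"angular": [0,0,0.001],"claw": 0.1},
  {"translation": [0,0.012,0],"angular": [0,0.001,0.001],"claw": 0.1},
  {"translation": [0,0,0],"angular": [0,0,0],"claw": 0.1},
])

```text
clock: 35.3
position: [0.5054, 0.2144, 0.0193]
ee_rot: [1.192, 1.221, -1.175]
ft_force: [-0.2, 0.3, -0.7]
grip_width: 0.45
```

```bash
python3 - <<'E'
from h import *
brief(); snap('wrist','w21')
M=Rt(0,1.9)
rows([([.532,.2135,.016],M,5)])
E
```

```text
t 35.3 p [0.5054 0.2144 0.0193] f [-0.2  0.3 -0.7] g 0.45 q [0.38 0.62 1.9  0.   0.6  1.92]
1 [0.001, 0.006, 0.0] [0.0, -0.001, -0.002]
2 [0.0, 0.005, 0.001] [0.0, -0.001, -0.002]
3 [0.001, 0.006, 0.0] [0.0, 0.0, -0.002]
4 [0.001, 0.005, 0.0] [0.0, -0.001, -0.001]
5 [0.0, 0.006, 0.001] [0.0, -0.001, -0.002]
end [0.5324 0.2132 0.0162]
```

View pics/w21.png

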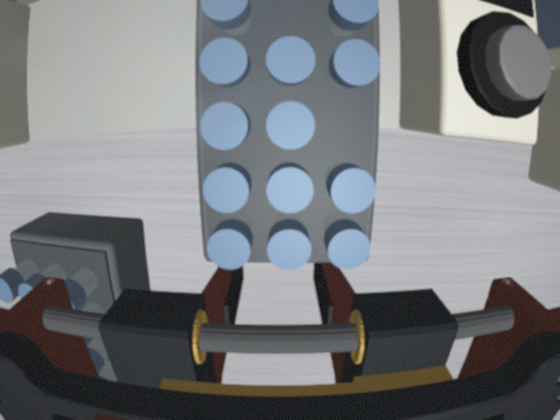

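Going straight in. Continue toward the stop.

Call:
carry_out([
  {"translation": [0.001,0.006,0],"angular": [0,-0.001,-0.002],"claw": 0.1},
  {"translation": [0,0.005,0.001],"angular": [0,-0.001,-0.002],"claw": 0.1},
  {"translation": [0.001,0.006,0],"angular": [0,0,-0.002],"claw": 0.1},
  {"translation": [0.001,0.005,0],"angular": [0,-0.001,-0.001],"claw": 0.1},
  {"translation": [0,0.006,0.001],"angular": [0,-0.001,-0.002],"claw": 0.1},
  {"translation": [0,0.002,0],"angular": [0,0,0],"claw": 0.1},
  {"translation": [0,0.002,0],"angular": [0,0,0],"claw": 0.1},
  {"translation": [0,0,0],"angular": [0,0,0],"claw": 0.1},
])

```text
clock: 36.15
position: [0.5338, 0.2129, 0.0152]
ee_rot: [1.181, 1.227, -1.188]
ft_force: [-3.5, -0.6, 1.3]
grip_width: 0.45
```

Call:
carry_out([
  {"translation": [0,0.002,0],"angular": [0,0,0],"claw": 0.1},
  {"translation": [0,0.002,0],"angular": [0,0,0],"claw": 0.1},
  {"translation": [0,0,0],"angular": [0,0,0],"claw": 0.1},
])

```text
clock: 36.45
position: [0.5385, 0.2132, 0.0153]
ee_rot: [1.182, 1.226, -1.187]
ft_force: [-2.6, -1.0, -0.3]
grip_width: 0.449
```

Call:
carry_out([
  {"translation": [0,0.001,0],"angular": [0,0,0],"claw": 0.1},
  {"translation": [0,0.001,0],"angular": [0,0,0],"claw": 0.1},
  {"translation": [0,0,0],"angular": [0,0,0],"claw": 0.1},
])

```text
clock: 36.75
position: [0.5385, 0.2131, 0.0152]
ee_rot: [1.18, 1.228, -1.19]
ft_force: [-9.2, 0.2, 5.3]
grip_width: 0.451
```

Call:
carry_out([
  {"translation": [0,0.001,0],"angular": [0,0,0],"claw": 0.1},
  {"translation": [0,0.001,0],"angular": [0,0,0],"claw": 0.1},
  {"translation": [0,0,0],"angular": [0,0,0],"claw": 0.1},
])

```text
clock: 37.05
position: [0.5385, 0.213, 0.0152]
ee_rot: [1.177, 1.231, -1.193]
ft_force: [-15.5, 2.3, 11.2]
grip_width: 0.451
```

```bash
python3 - <<'E'
from h import *
M=Rt(0,1.9)
rows([([.50,.213,.018],M,2),([.44,.24,.12],M,3),([.36,.340,.12],M,4),([.36,.340,.016],M,3)])
E
```

```text
1 [-0.001, -0.019, -0.001] [0.0, 0.001, 0.005]
2 [-0.001, -0.019, 0.0] [0.001, 0.001, 0.005]
3 [-0.034, -0.02, -0.01] [0.0, 0.0, 0.0]
4 [-0.034, -0.02, -0.009] [0.0, 0.0, 0.0]
5 [-0.034, -0.02, -0.01] [0.0, 0.0, 0.0]
6 [0.0, -0.019, -0.026] [0.0, 0.0, 0.0]
7 [0.0, -0.019, -0.025] [0.0, 0.0, 0.0]
8 [0.0, -0.019, -0.026] [0.0, 0.0, 0.0]
9 [0.0, -0.019, -0.026] [0.0, 0.0, 0.0]
10 [0.035, 0.0, 0.0] [0.0, 0.0, 0.0]
11 [0.034, 0.0, 0.0] [0.0, 0.0, 0.0]
12 [0.035, 0.0, 0.0] [0.0, 0.0, 0.0]
end [0.3602 0.3402 0.0155]
```

Call:
carry_out([
  {"translation": [-0.001,-0.019,-0.001],"angular": [0,0.001,0.005],"claw": 0.1},
  {"translation": [-0.001,-0.019,0],"angular": [0.001,0.001,0.005],"claw": 0.1},
  {"translation": [-0.034,-0.02,-0.01],"angular": [0,0,0],"claw": 0.1},
  {"translation": [-0.034,-0.02,-0.009],"angular": [0,0,0],"claw": 0.1},
  {"translation": [-0.034,-0.02,-0.01],"angular": [0,0,0],"claw": 0.1},
  {"translation": [0,-0.019,-0.026],"angular": [0,0,0],"claw": 0.1},
  {"translation": [0,-0.019,-0.025],"angular": [0,0,0],"claw": 0.1},
  {"translation": [0,-0.019,-0.026],"angular": [0,0,0],"claw": 0.1},
  {"translation": [0,-0.019,-0.026],"angular": [0,0,0],"claw": 0.1},
  {"translation": [0.035,0,0],"angular": [0,0,0],"claw": 0.1},
  {"translation": [0.034,0,0],"angular": [0,0,0],"claw": 0.1},
  {"translation": [0.033,0,0],"angular": [0,0,0],"claw": 0.1},
  {"translation": [0,0,0],"angular": [0,0,0],"claw": 0.1},
])

```text
clock: 38.35
position: [0.3626, 0.3393, 0.0136]
ee_rot: [1.184, 1.221, -1.183]
ft_force: [0.1, -1.1, 0.7]
grip_width: 0.452
```

```bash
python3 - <<'E'
from h import *
brief(); snap('wrist','w22')
M=Rt(0,1.9)
rows([([.385,.340,.016],M,2),([.50,.3265,.016],M,10)])
E
```

```text
t 38.35 p [0.3626 0.3393 0.0136] f [ 0.1 -1.1  0.7] g 0.452 q [ 0.73  0.59  2.01 -0.01  0.54  2.27]
1 [0.0, 0.011, 0.0] [0.0, 0.001, -0.002]
2 [0.0, 0.011, 0.001] [0.0, 0.0, -0.003]
3 [0.0, 0.011, 0.002] [0.0, 0.0, 0.0]
4 [0.0, 0.012, 0.001] [0.0, 0.0, 0.0]
5 [0.0, 0.011, 0.002] [0.0, 0.0, 0.0]
6 [0.0, 0.012, 0.002] [0.0, 0.0, 0.0]
7 [0.0, 0.011, 0.001] [0.0, 0.0, 0.0]
8 [0.0, 0.011, 0.002] [0.0, 0.0, 0.0]
9 [0.0, 0.012, 0.002] [0.0, 0.0, 0.0]
10 [0.0, 0.011, 0.002] [0.0, 0.0, 0.0]
11 [0.0, 0.012, 0.001] [0.0, 0.0, 0.0]
12 [0.0, 0.011, 0.002] [0.0, 0.0, 0.0]
end [0.5    0.3265 0.0155]
```

View pics/w22.png

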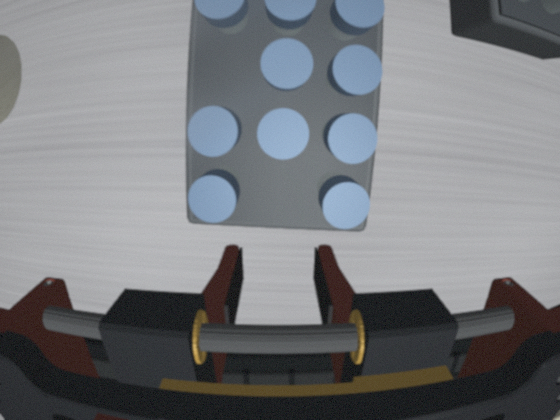

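Call:
carry_out([
  {"translation": [-0.001,0.011,0],"angular": [0,0.001,-0.002],"claw": 0.1},
  {"translation": [0,0.011,0.001],"angular": [0,0,-0.003],"claw": 0.1},
  {"translation": [0,0.011,0.002],"angular": [0,0,0],"claw": 0.1},
  {"translation": [0,0.012,0.001],"angular": [0,0,0],"claw": 0.1},
  {"translation": [0,0.011,0.002],"angular": [0,0,0],"claw": 0.1},
  {"translation": [0,0.012,0.002],"angular": [0,0,0],"claw": 0.1},
  {"translation": [0,0.011,0.001],"angular": [0,0,0],"claw": 0.1},
  {"translation": [0,0.011,0.002],"angular": [0,0,0],"claw": 0.1},
  {"translation": [0,0.012,0.002],"angular": [0,0,0],"claw": 0.1},
  {"translation": [0,0.011,0.002],"angular": [0,0,0],"claw": 0.1},
  {"translation": [0,0.012,0.001],"angular": [0,0,0],"claw": 0.1},
  {"translation": [0,0.011,0.002],"angular": [0,0,0],"claw": 0.1},
  {"translation": [0,0,0],"angular": [0,0,0],"claw": 0.1},
])

```text
clock: 39.7
position: [0.503, 0.3271, 0.018]
ee_rot: [1.19, 1.223, -1.181]
ft_force: [0.1, 0.1, 0.3]
grip_width: 0.453
```

```bash
python3 - <<'E'
from h import *
brief(); snap('wrist','w23')
M=Rt(0,1.9)
rows([([.53,.324,.016],M,5)])
E
```

```text
t 39.7 p [0.503  0.3271 0.018 ] f [0.1 0.1 0.3] g 0.453 q [0.56 0.67 1.78 0.   0.68 2.1 ]
1 [0.0, 0.006, 0.001] [0.0, 0.0, -0.001]
2 [0.001, 0.005, 0.001] [0.0, -0.001, 0.0]
3 [0.0, 0.006, 0.0] [-0.001, 0.0, -0.001]
4 [0.001, 0.005, 0.001] [0.0, -0.001, -0.001]
5 [0.0, 0.006, 0.001] [0.0, 0.0, -0.001]
end [0.5301 0.3239 0.016 ]
```

View pics/w23.png

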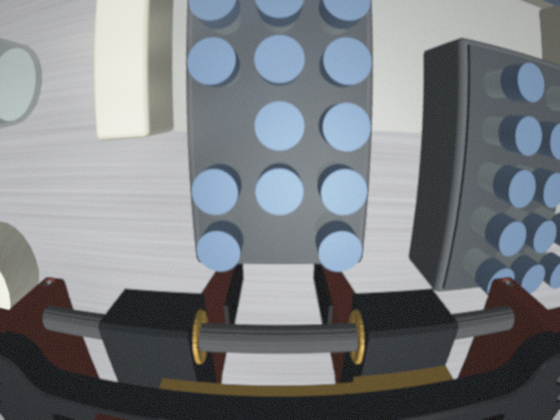

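```bash
python3 - <<'E'
from h import *
print(proj('wrist',[.5485,.253,0]),proj('wrist',[.5485,.253,.045]))
P=viewer.camera_params('wrist');ortho('w23',P,.045,.45,.70,.10,.45,2000,out='o23')
E
```

```text
[404.26154966 179.85344576] [437.83223976 200.13878834]
```

View pics/o23.png

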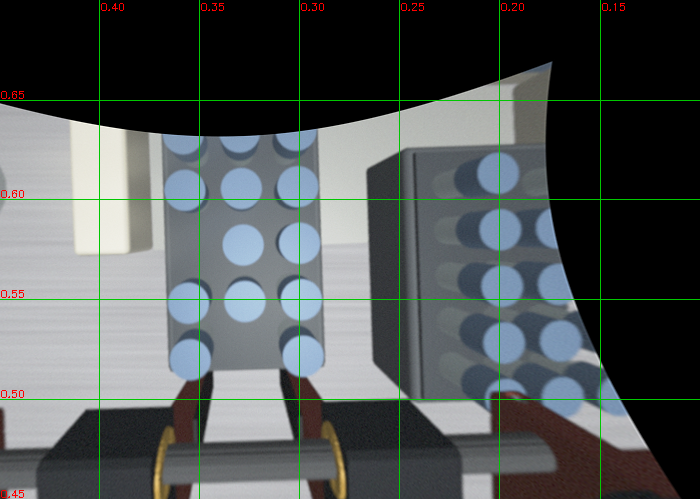

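Call:
carry_out([
  {"translation": [0,0.006,0.001],"angular": [0,0,-0.001],"claw": 0.1},
  {"translation": [0.001,0.005,0.001],"angular": [0,-0.001,0],"claw": 0.1},
  {"translation": [0,0.006,0],"angular": [-0.001,0,-0.001],"claw": 0.1},
  {"translation": [0.001,0.005,0.001],"angular": [0,-0.001,-0.001],"claw": 0.1},
  {"translation": [0,0.006,0.001],"angular": [0,0,-0.001],"claw": 0.1},
  {"translation": [0,0.002,0],"angular": [0,0,0],"claw": 0.1},
  {"translation": [0,0,0],"angular": [0,0,0],"claw": 0.1},
])

```text
clock: 40.45
position: [0.5315, 0.324, 0.0158]
ee_rot: [1.184, 1.226, -1.185]
ft_force: [-0.9, -0.1, 0.3]
grip_width: 0.453
```

Call:
carry_out([
  {"translation": [0,0.002,0],"angular": [0,0,0],"claw": 0.1},
  {"translation": [0,0.002,0],"angular": [0,0,0],"claw": 0.1},
  {"translation": [0,0.001,0],"angular": [0,0,0],"claw": 0.1},
  {"translation": [0,0,0],"angular": [0,0,0],"claw": 0.1},
])

```text
clock: 40.85
position: [0.5346, 0.3239, 0.0158]
ee_rot: [1.181, 1.227, -1.188]
ft_force: [-6.5, 0.2, 4.7]
grip_width: 0.45
```

Call:
carry_out([
  {"translation": [0,0.001,0],"angular": [0,0,0],"claw": 0.1},
  {"translation": [0,0.001,0],"angular": [0,0,0],"claw": 0.1},
  {"translation": [0,0,0],"angular": [0,0,0],"claw": 0.1},
])

```text
clock: 41.15
position: [0.5346, 0.3239, 0.0158]
ee_rot: [1.179, 1.229, -1.191]
ft_force: [-13.4, 1.8, 10.4]
grip_width: 0.448
```

```bash
python3 - <<'E'
from h import *
brief()
M=Rt(0,1.9)
rows([([.50,.3225,.018],M,2),([.47,.31,.12],M,3),([.43,.25,.30],M,5)])
E
```

```text
t 41.15 p [0.5346 0.3239 0.0158] f [-13.4   1.8  10.4] g 0.448 q [0.52 0.71 1.71 0.   0.73 2.06]
1 [-0.001, -0.017, 0.0] [0.0, 0.001, 0.004]
2 [-0.001, -0.018, 0.0] [0.001, 0.001, 0.004]
3 [-0.034, -0.01, 0.004] [0.0, 0.0, 0.0]
4 [-0.034, -0.01, 0.004] [0.0, 0.0, 0.0]
5 [-0.034, -0.01, 0.004] [0.0, 0.0, 0.0]
6 [-0.036, -0.008, 0.012] [0.0, 0.0, 0.0]
7 [-0.036, -0.009, 0.011] [0.0, 0.0, 0.0]
8 [-0.036, -0.008, 0.012] [0.0, 0.0, 0.0]
9 [-0.036, -0.009, 0.012] [0.0, 0.0, 0.0]
10 [-0.036, -0.008, 0.011] [0.0, 0.0, 0.0]
end [0.4299 0.2503 0.2999]
```

Call:
carry_out([
  {"translation": [-0.001,-0.017,0],"angular": [0,0.001,0.004],"claw": 0.1},
  {"translation": [-0.001,-0.018,0],"angular": [0.001,0.001,0.004],"claw": 0.1},
  {"translation": [-0.034,-0.01,0.004],"angular": [0,0,0],"claw": 0.1},
  {"translation": [-0.034,-0.01,0.004],"angular": [0,0,0],"claw": 0.1},
  {"translation": [-0.034,-0.01,0.004],"angular": [0,0,0],"claw": 0.1},
  {"translation": [-0.036,-0.008,0.012],"angular": [0,0,0],"claw": 0.1},
  {"translation": [-0.036,-0.009,0.011],"angular": [0,0,0],"claw": 0.1},
  {"translation": [-0.036,-0.008,0.012],"angular": [0,0,0],"claw": 0.1},
  {"translation": [-0.036,-0.009,0.012],"angular": [0,0,0],"claw": 0.1},
  {"translation": [-0.036,-0.008,0.011],"angular": [0,0,0],"claw": 0.1},
  {"translation": [0,0,0],"angular": [0,0,0],"claw": 0.1},
  {"translation": [0,0,0],"angular": [0,0,0],"claw": 0.1},
])

```text
clock: 42.35
position: [0.4322, 0.2502, 0.3003]
ee_rot: [1.192, 1.22, -1.177]
ft_force: [-0.5, -0.7, -1.0]
grip_width: 0.45
```

```bash
python3 - <<'E'
from h import *
brief(); P=viewer.camera_params('wrist'); snap('wrist','w24');ortho('w24',P,.045,.38,.70,.08,.45,2000,out='o24')
E
```

```text
t 42.35 p [0.4322 0.2502 0.3003] f [-0.5 -0.7 -1. ] g 0.45 q [ 0.5   0.14  1.83 -0.    1.16  2.04]
```

View pics/o24.png

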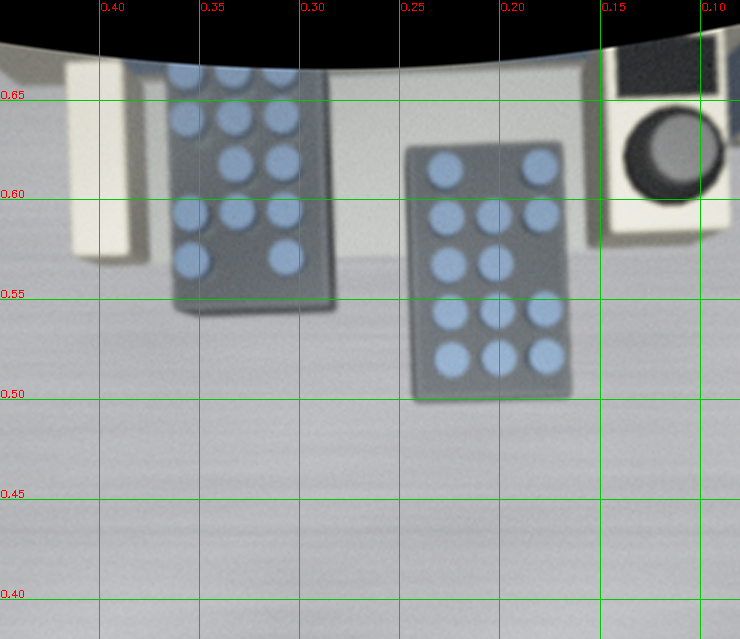

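View pics/w24.png

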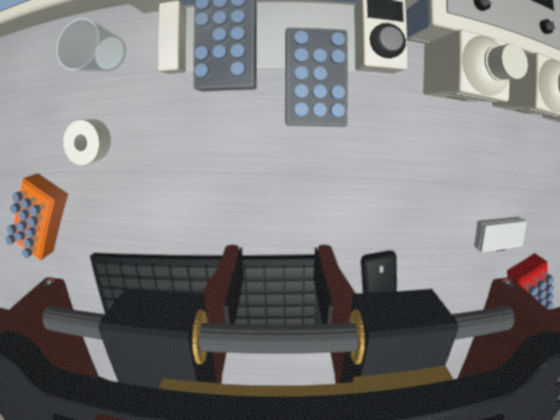

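```bash
python3 - <<'E'
from h import *
M=Rt(0,1.9)
rows([([.465,.206,.10],M,5),([.465,.206,.017],M,2),([.53,.208,.017],M,7)])
E
```

```text
1 [0.04, 0.006, 0.009] [0.0, 0.0, -0.001]
2 [0.04, 0.006, 0.009] [0.0, -0.001, -0.002]
3 [0.039, 0.007, 0.009] [0.0, 0.0, -0.001]
4 [0.04, 0.006, 0.009] [0.0, -0.001, -0.001]
5 [0.04, 0.006, 0.009] [0.0, 0.0, -0.002]
6 [0.042, 0.0, 0.0] [0.0, 0.0, 0.0]
7 [0.041, 0.0, 0.0] [0.0, 0.0, 0.0]
8 [0.0, 0.009, 0.0] [0.0, 0.0, 0.0]
9 [0.0, 0.01, 0.0] [0.0, 0.0, 0.0]
10 [0.0, 0.009, 0.0] [0.0, 0.0, 0.0]
11 [0.0, 0.009, 0.0] [0.0, 0.0, 0.0]
12 [0.0, 0.01, 0.0] [0.0, 0.0, 0.0]
13 [0.0, 0.009, 0.0] [0.0, 0.0, 0.0]
14 [0.0, 0.009, 0.001] [0.0, 0.0, 0.0]
end [0.5297 0.2075 0.0171]
```

Call:
carry_out([
  {"translation": [0.04,0.006,0.009],"angular": [0,0,-0.001],"claw": 0.1},
  {"translation": [0.04,0.006,0.009],"angular": [0,-0.001,-0.002],"claw": 0.1},
  {"translation": [0.039,0.007,0.009],"angular": [0,0,-0.001],"claw": 0.1},
  {"translation": [0.04,0.006,0.009],"angular": [0,-0.001,-0.001],"claw": 0.1},
  {"translation": [0.04,0.006,0.009],"angular": [0,0,-0.002],"claw": 0.1},
  {"translation": [0.042,0,0],"angular": [0,0,0],"claw": 0.1},
  {"translation": [0.039,0,0],"angular": [0,0,0],"claw": 0.1},
  {"translation": [0,0,0],"angular": [0,0,0],"claw": 0.1},
  {"translation": [0,0.009,0],"angular": [0,0,0],"claw": 0.1},
  {"translation": [0,0.01,0],"angular": [0,0,0],"claw": 0.1},
  {"translation": [0,0.009,0],"angular": [0,0,0],"claw": 0.1},
  {"translation": [0,0.009,0],"angular": [0,0,0],"claw": 0.1},
  {"translation": [0,0.01,0],"angular": [0,0,0],"claw": 0.1},
  {"translation": [0,0.009,0],"angular": [0,0,0],"claw": 0.1},
  {"translation": [0,0.007,0],"angular": [0,0,0],"claw": 0.1},
  {"translation": [0,0,0],"angular": [0,0,0],"claw": 0.1},
])

```text
clock: 44.0
position: [0.5293, 0.2087, 0.0206]
ee_rot: [1.186, 1.224, -1.183]
ft_force: [-0.4, 0.6, 0.1]
grip_width: 0.452
```

Call:
carry_out([
  {"translation": [0,0.003,0],"angular": [0,0,0],"claw": 0.1},
  {"translation": [0,0.002,0],"angular": [0,0,0],"claw": 0.1},
  {"translation": [0,0.002,0],"angular": [0,0,0],"claw": 0.1},
  {"translation": [0,0,0],"angular": [0,0,0],"claw": 0.1},
])

```text
clock: 44.4
position: [0.5337, 0.2085, 0.0196]
ee_rot: [1.183, 1.226, -1.187]
ft_force: [-5.4, -0.2, 3.6]
grip_width: 0.454
```

Call:
carry_out([
  {"translation": [0,0.002,0],"angular": [0,0,0],"claw": 0.1},
  {"translation": [0,0.002,0],"angular": [0,0,0],"claw": 0.1},
  {"translation": [0,0,0],"angular": [0,0,0],"claw": 0.1},
])

```text
clock: 44.7
position: [0.5379, 0.2087, 0.0195]
ee_rot: [1.184, 1.226, -1.186]
ft_force: [-4.0, -0.2, 3.9]
grip_width: 0.45
```

Call:
carry_out([
  {"translation": [0,0.001,0],"angular": [0,0,0],"claw": 0.1},
  {"translation": [0,0.001,0],"angular": [0,0,0],"claw": 0.1},
  {"translation": [0,0,0],"angular": [0,0,0],"claw": 0.1},
])

```text
clock: 45.0
position: [0.5387, 0.2086, 0.0193]
ee_rot: [1.182, 1.227, -1.188]
ft_force: [-7.7, 0.3, 7.0]
grip_width: 0.45
```

Call:
carry_out([
  {"translation": [0,0.001,0],"angular": [0,0,0],"claw": 0.1},
  {"translation": [0,0.001,0],"angular": [0,0,0],"claw": 0.1},
  {"translation": [0,0,0],"angular": [0,0,0],"claw": 0.1},
])

```text
clock: 45.3
position: [0.5387, 0.2085, 0.0191]
ee_rot: [1.18, 1.229, -1.192]
ft_force: [-15.2, 1.3, 11.1]
grip_width: 0.45
```

```bash
python3 - <<'E'
from h import *
brief()
M=Rt(0,1.9)
rows([([.50,.207,.018],M,2),([.46,.207,.10],M,3),([.47,.20,.34],M,6)])
E
```

```text
t 45.3 p [0.5387 0.2085 0.0191] f [-15.2   1.3  11.1] g 0.45 q [0.35 0.66 1.82 0.   0.67 1.88]
1 [0.001, -0.019, 0.0] [0.0, 0.001, 0.004]
2 [0.0, -0.02, 0.0] [0.0, 0.001, 0.004]
3 [-0.027, -0.013, 0.0] [0.0, 0.0, 0.0]
4 [-0.027, -0.013, -0.001] [0.0, 0.0, 0.0]
5 [-0.028, -0.014, 0.0] [0.0, 0.0, 0.0]
6 [-0.04, 0.002, 0.001] [0.0, 0.0, 0.0]
7 [-0.04, 0.001, 0.001] [0.0, 0.0, 0.0]
8 [-0.04, 0.002, 0.002] [0.0, 0.0, 0.0]
9 [-0.04, 0.002, 0.001] [0.0, 0.0, 0.0]
10 [-0.04, 0.001, 0.001] [0.0, 0.0, 0.0]
11 [-0.04, 0.002, 0.001] [0.0, 0.0, 0.0]
end [0.4699 0.2001 0.3404]
```

Rack seated again. Back off slowly and look from above at racks, key and bottles.

Call:
carry_out([
  {"translation": [0.001,-0.019,0],"angular": [0,0.001,0.004],"claw": 0.1},
  {"translation": [0,-0.02,0],"angular": [0,0.001,0.004],"claw": 0.1},
  {"translation": [-0.027,-0.013,0],"angular": [0,0,0],"claw": 0.1},
  {"translation": [-0.027,-0.013,-0.001],"angular": [0,0,0],"claw": 0.1},
  {"translation": [-0.028,-0.014,0],"angular": [0,0,0],"claw": 0.1},
  {"translation": [-0.04,0.002,0.001],"angular": [0,0,0],"claw": 1},
  {"translation": [-0.04,0.001,0.001],"angular": [0,0,0],"claw": 1},
  {"translation": [-0.04,0.002,0.002],"angular": [0,0,0],"claw": 1},
  {"translation": [-0.04,0.002,0.001],"angular": [0,0,0],"claw": 1},
  {"translation": [-0.04,0.001,0.001],"angular": [0,0,0],"claw": 1},
  {"translation": [-0.04,0.002,0.001],"angular": [0,0,0],"claw": 1},
  {"translation": [0,0,0],"angular": [0,0,0],"claw": 1},
  {"translation": [0,0,0],"angular": [0,0,0],"claw": 1},
])

```text
clock: 46.6
position: [0.4723, 0.2002, 0.3412]
ee_rot: [1.192, 1.219, -1.176]
ft_force: [-0.2, -0.2, -1.1]
grip_width: 0.007
```

```bash
python3 - <<'E'
from h import *
brief(); P=viewer.camera_params('wrist'); snap('wrist','w25');ortho('w25',P,.045,.50,.74,.06,.45,2000,out='o25');ortho('w25',P,.077,.56,.70,.05,.20,4000,out='o25k')
E
```

```text
t 46.6 p [0.4723 0.2002 0.3412] f [-0.2 -0.2 -1.1] g 0.007 q [ 0.38  0.13  1.75 -0.    1.25  1.92]
```

View pics/w25.png

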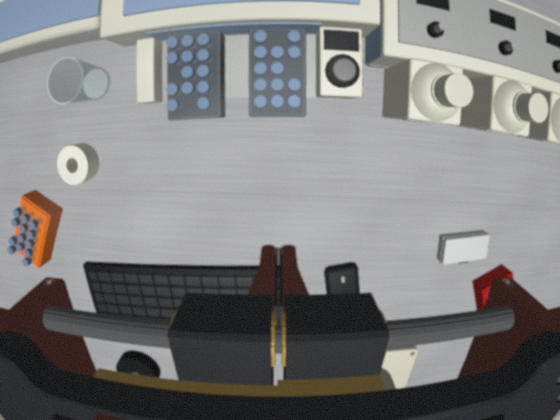

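View pics/o25.png

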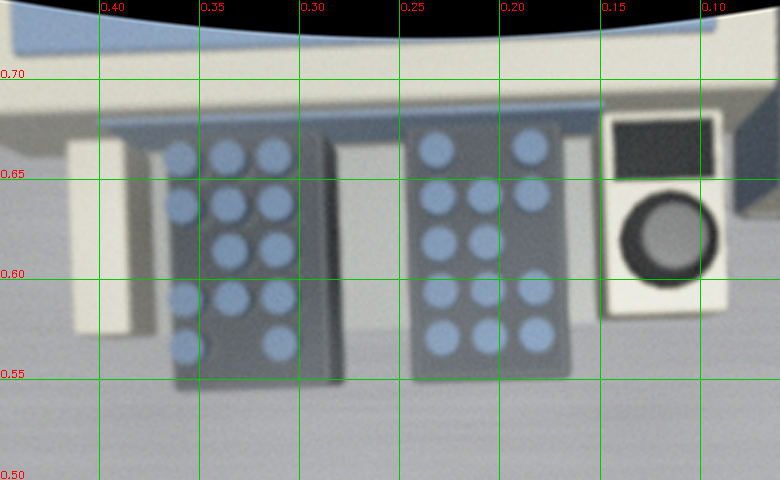

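View pics/o25k.png

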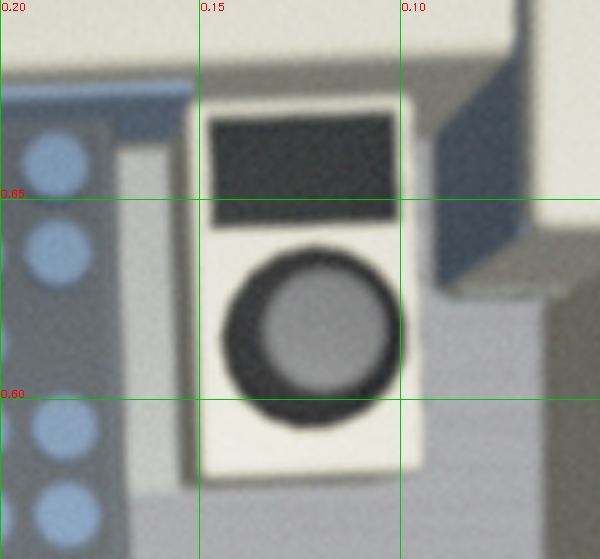

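```bash
python3 - <<'E'
from h import *
snap('scene','s26'); crop('s26',200,130,440,330,3); 
M=Rt(0,90)
rows([([.618,.1185,.16],M,12),([.618,.1185,.10],M,2)])
E
```

```text
1 [0.015, 0.012, 0.007] [-0.128, 0.0, 0.0]
2 [0.015, 0.011, 0.009] [-0.128, 0.001, -0.001]
3 [0.015, 0.01, 0.01] [-0.128, 0.0, 0.0]
4 [0.015, 0.008, 0.011] [-0.129, 0.0, -0.001]
5 [0.015, 0.007, 0.012] [-0.128, 0.001, 0.0]
6 [0.015, 0.005, 0.013] [-0.128, 0.0, -0.001]
7 [0.015, 0.004, 0.014] [-0.128, 0.0, 0.0]
8 [0.015, 0.002, 0.013] [-0.128, 0.0, -0.001]
9 [0.015, 0.0, 0.014] [-0.128, 0.001, 0.0]
10 [0.014, -0.002, 0.014] [-0.129, 0.0, -0.001]
11 [0.015, -0.003, 0.014] [-0.128, 0.0, 0.0]
12 [0.015, -0.006, 0.013] [-0.128, 0.001, -0.001]
13 [0.03, 0.0, 0.0] [0.0, 0.0, 0.0]
14 [0.03, 0.0, 0.0] [0.0, 0.0, 0.0]
end [0.6182 0.1181 0.1002]
```

View pics/s26c.png

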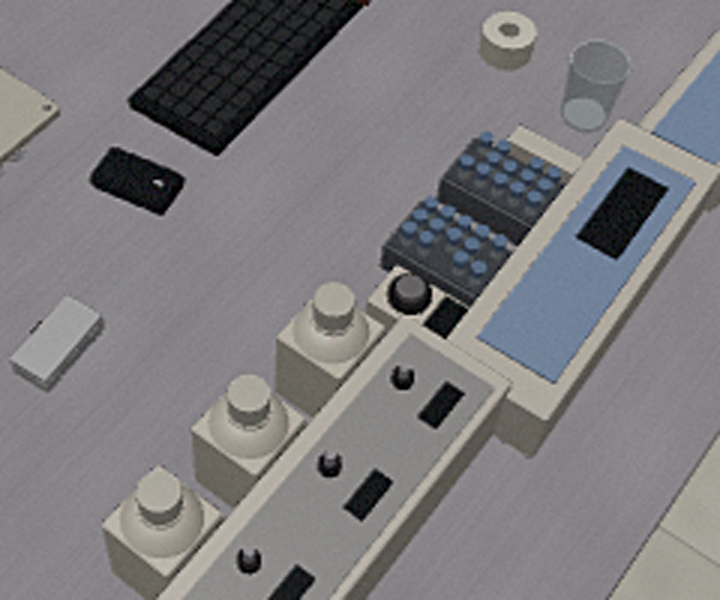

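Call:
carry_out([
  {"translation": [0.015,0.012,0.007],"angular": [-0.128,0,0],"claw": 1},
  {"translation": [0.015,0.011,0.009],"angular": [-0.128,0.001,-0.001],"claw": 1},
  {"translation": [0.015,0.01,0.01],"angular": [-0.128,0,0],"claw": 1},
  {"translation": [0.015,0.008,0.011],"angular": [-0.129,0,-0.001],"claw": 1},
  {"translation": [0.015,0.007,0.012],"angular": [-0.128,0.001,0],"claw": 1},
  {"translation": [0.015,0.005,0.013],"angular": [-0.128,0,-0.001],"claw": 1},
  {"translation": [0.015,0.004,0.014],"angular": [-0.128,0,0],"claw": 1},
  {"translation": [0.015,0.002,0.013],"angular": [-0.128,0,-0.001],"claw": 1},
  {"translation": [0.015,0,0.014],"angular": [-0.128,0.001,0],"claw": 1},
  {"translation": [0.014,-0.002,0.014],"angular": [-0.129,0,-0.001],"claw": 1},
  {"translation": [0.015,-0.003,0.014],"angular": [-0.128,0,0],"claw": 1},
  {"translation": [0.015,-0.006,0.013],"angular": [-0.128,0.001,-0.001],"claw": 1},
  {"translation": [0.03,0,0],"angular": [0,0,0],"claw": 1},
  {"translation": [0.03,0,0],"angular": [0,0,0],"claw": 1},
  {"translation": [0,0,0],"angular": [0,0,0],"claw": 1},
  {"translation": [0,0,0],"angular": [0,0,0],"claw": 1},
])

```text
clock: 48.3
position: [0.6178, 0.1183, 0.1002]
ee_rot: [-0.001, 1.573, -0.0]
ft_force: [-0.1, 0.9, 1.5]
grip_width: 0.004
```

```bash
python3 - <<'E'
from h import *
brief(); snap('wrist','w27'); M=pose()[1]; print((M.T@np.array([.618,.1185,.077])-M.T@pose()[0]).round(4))
E
```

```text
t 48.3 p [0.6178 0.1183 0.1002] f [-0.1  0.9  1.5] g 0.004 q [ 0.17  0.58  1.69 -0.    0.87  0.17]
[ 0.0245  0.     -0.0009]
```

View pics/w27.png

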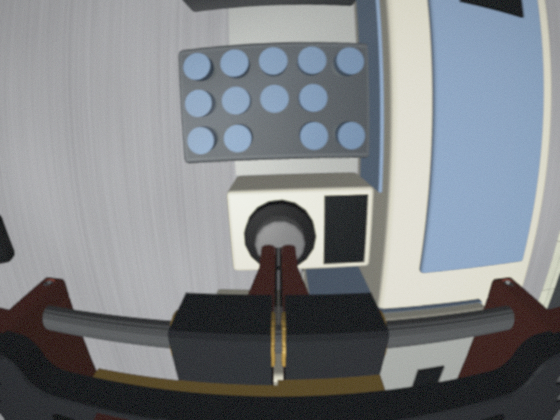

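Call:
carry_out([
  {"translation": [0.01,0,0],"angular": [0,0,0],"claw": 1},
  {"translation": [0.01,0,0],"angular": [0,0,0],"claw": 1},
  {"translation": [0.003,0,0],"angular": [0,0,0],"claw": 1},
  {"translation": [0.003,0,0],"angular": [0,0,0],"claw": 1},
  {"translation": [0.002,0,0],"angular": [0,0,0],"claw": 1},
  {"translation": [0.001,0,0],"angular": [0,0,0],"claw": 1},
  {"translation": [0,0,0],"angular": [0,0,0],"claw": 1},
])

```text
clock: 49.05
position: [0.6185, 0.1184, 0.0725]
ee_rot: [-0.0, 1.571, 0.0]
ft_force: [-3.1, 0.3, 4.3]
grip_width: 0.003
```

Call:
carry_out([
  {"translation": [0.001,0,0],"angular": [0,0,0],"claw": 1},
  {"translation": [0.001,0,0],"angular": [0,0,0],"claw": 1},
  {"translation": [0,0,0],"angular": [0,0,0],"claw": 1},
])

```text
clock: 49.35
position: [0.6188, 0.1184, 0.0713]
ee_rot: [-0.0, 1.57, 0.0]
ft_force: [-5.9, -0.4, 10.0]
grip_width: 0.005
```

Call:
carry_out([
  {"translation": [0.001,0,0],"angular": [0,0,0],"claw": 1},
  {"translation": [0.001,0,0],"angular": [0,0,0],"claw": 1},
  {"translation": [0,0,0],"angular": [0,0,0],"claw": 1},
  {"translation": [0,0,0],"angular": [0,0,0],"claw": 1},
])

```text
clock: 49.75
position: [0.6189, 0.1184, 0.071]
ee_rot: [-0.0, 1.57, 0.0]
ft_force: [-10.7, -1.1, 25.1]
grip_width: 0.009
```

Call:
carry_out([
  {"translation": [-0.005,0,0],"angular": [0,0,0],"claw": 1},
  {"translation": [-0.01,0,0],"angular": [0,0,0],"claw": 1},
  {"translation": [-0.03,0,0],"angular": [0,0,0],"claw": 1},
  {"translation": [-0.05,0,0],"angular": [0,0,0],"claw": 1},
  {"translation": [-0.05,-0.02,-0.03],"angular": [0,0,0],"claw": 1},
  {"translation": [-0.05,-0.02,-0.05],"angular": [0,0,0],"claw": 1},
  {"translation": [-0.05,-0.02,-0.05],"angular": [0,0,0],"claw": 1},
  {"translation": [-0.03,-0.02,-0.03],"angular": [0,0,0],"claw": 1},
  {"translation": [0,0,0],"angular": [0,0,0],"claw": 1},
  {"translation": [0,0,0],"angular": [0,0,0],"claw": 1},
])

```text
clock: 50.75
position: [0.4971, 0.0548, 0.3032]
ee_rot: [0.001, 1.567, -0.0]
ft_force: [-0.0, -0.2, -0.6]
grip_width: 0.005
```

```bash
python3 - <<'E'
from h import *
brief(); P=viewer.camera_params('wrist'); snap('wrist','w28'); snap('scene','s28'); crop('s28',200,130,440,330,3); ortho('w28',P,.045,.42,.72,.0,.39,2000,out='o28')
E
```

```text
t 50.75 p [0.4971 0.0548 0.3032] f [-0.  -0.2 -0.6] g 0.005 q [0.09 0.14 1.82 0.   1.17 0.09]
```

View pics/s28c.png

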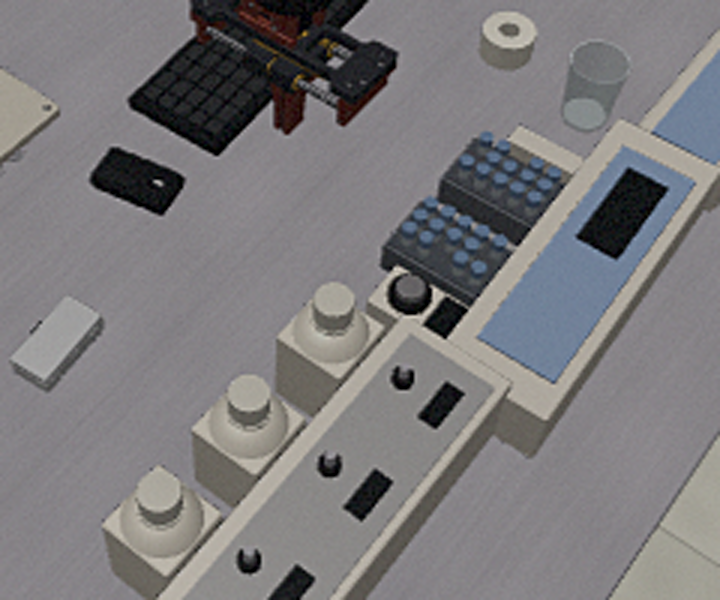

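View pics/w28.png

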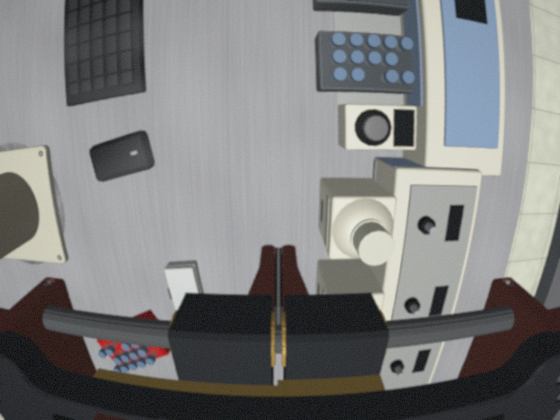

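```bash
python3 - <<'E'
from h import *
a=cv2.imread('pics/s26.png').astype(int);b=cv2.imread('pics/s28.png').astype(int)
d=np.abs(a-b).sum(2)
for n,(x0,y0,x1,y1) in dict(bottles=(230,220,330,335),racks=(326,172,390,232)).items(): print(n,(d[y0:y1,x0:x1]>60).sum())
print(workorder.finish_job())
E
```

```text
bottles 3
racks 0
the job is handed in; nothing more can be done
None
```

The job is handed in at about 51 s. All three bottles present are standing against the module's front panel. Both dark grey racks are in the loader's bay against the stop, and the start key was pressed fully and let go.

- **Bottles:** I lifted each one upright by its cap, then pushed it against the panel until the push force rose to about 9–23 N.
- **Racks:** I slid them along the bench with no lifting. The right-hand rack was found about 5 cm back out of the bay while I was pushing the other one in. That was probably the expected knock, though I did not see it happen. I pushed it home again until the force against the stop reached 15 N; the left-hand one reached 13 N.
- **Start key:** It went down 6 mm and bottomed out at 25 N. It was then let go, and the arm lifted clear and touches nothing.
- **Last checks:** The views before and after the key press show bottles and racks unmoved: 3 pixels differ around the bottles and none around the racks. The bystanders and the red and orange look-alike racks were not touched. No check failed. The two cameras disagreed by about 8 mm on where the panel is, and the contact pushes matched the wrist camera.

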